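# Set up the blade-honing station beside the model railway

### The arm

A 6-joint arm with a two-finger parallel gripper is mounted at the origin on the work surface. World frame = base frame: x ahead of the robot, y to its left, z up, the work surface at z = 0. Lengths are in mm, angles in rad, forces in N, time in s.
With the tool pointing down it reaches from about 350 to 975 mm from the base axis. Payload 7.1 kg.
Tool frame: the origin (TCP) lies midway between the tips of the shut fingers; the grasp point (between the pads) lies 19 mm behind it (ctrl.tcp_to_grasp is the distance from the TCP to the grasp point, in mm); z points along the fingers, y is the line along which they close (so a half turn about z gives the same grasp; the last joint's range is limited). The gripper opens to 88 mm and grips with 3 to 60 N. Pads are 20 mm wide; open, the fingers measure 115 mm over their backs; the gripper's body (75 mm by 178 mm) begins 61 mm behind the grasp point.
Start: joints at [-0.019, 0.423, 1.63, -0, 1.089, -0.019], TCP at [624.984, 0.026, 222.675] pointing down, gripper open.
Joint ranges: [-3, 3], [-0.9, 2.11], [0.09, 2.58], [-1.31, 4.45], [0.11, 2.69], [-2.54, 2.54]. Speed limits (rad/s): [2.39, 2.39, 3.01, 3.14, 3.14, 3.14].

### API

Orientations are given as a rotation vector (axis times angle).
In Python, from workcell import get_obs, cams, ticket, boxes_of, ctrl gives the robot as it stands.
- The arm moves only by the shell command python3 -m creep 'ROWS' [OPENING]. ROWS is JSON, one flat list of numbers, 4 for each row, row after row: the shift along the world's x, y, z in m, then the turn about the world's z in rad. In form: [tx, ty, tz, spin, tx, ty, tz, spin, ...]. A call has 1 to 10 rows; each row is the pose to reach, as a shift and turn from the pose commanded when the call began; what a row does not reach only later rows make up. A row lasts 1/12 s, in which the tool goes at most 41.7 mm and 7.16 degrees, less where a joint would pass 70% of its speed; a pose out of reach is approached as far as the arm can. A call with a gripper value outside its range is refused whole. OPENING is the opening, from 0 (shut) to 1 (fully open), set as the call begins (- or left out, the last holds). The fingers move at their own pace and stop on an object; the grip force is fixed at half the most. Time passes only in rows, so rows that repeat a pose let the fingers close. It gives the time, the measured TCP pose, the force, the opening and the grip force at its end, in the units of the state.
- get_obs(): the state, without advancing time (a new reading comes with each control period).
- cams.get_image(name): name is "scene" or "side" or "wrist"; returns (picture, depth): 480x640x3 uint8, red, green, blue; 480x640 float32, mm along the optical axis (not along the pixel's ray), 0 where there is no reading.
- cams.get_calibration(name): a dict with "mtx" (3x3 intrinsics, pixels), "R" (3x3) and "t" (3): a world point X has camera coordinates R X + t; the wrist camera has in their place "mount" (4x4, takes a point from camera to tool coordinates, whose origin is the TCP and whose axes are the flange's). Camera axes: x right, y down, z forward; pixel columns grow to the right and rows downward; lengths in mm; the calibration is good to about 2 mm. A picture is of the moment at which its call begins: read the wrist's pose just before it. get_calibration takes no time and is no camera call.
- ticket.close_job(): hands the job in; it is judged then, once.
Trained networks look in the newest picture that a camera, given by its name, has taken for a name from the list of things; names that differ only in an ending like _2 or _b are one class to them, and where a whole thing is asked for, a point or a joint stands for the part that bears it (a point fixed in the world has none). Each returns a list of dicts, best first, with "score" (0 to 1); they miss things now and then, are a little off and sometimes report something else, mostly with a low value. They report only what shows in the picture. A call takes as long as a camera call. They do not tell look-alikes from the thing itself.
- boxes_of(camera, target): "centre" ([column, row] in pixels, amid what is visible of it).
The state is a dict: "t": time; "qpos": joint angles; "qvel": joint speeds; "joint_torque": joint torques, N m; "ee_pos": TCP position; "orientation": TCP orientation; "ft_force": force on the tool from outside, world axes, zero at the start; "moment": the same for the moment, N m; "width": finger opening in mm; "grasp_force": force on a finger pad.
Only numpy, scipy, OpenCV 4.12 (cv2) and the standard library are available. Lean on these libraries where they do the work, as an engineer would, in place of code of your own. Each camera call takes 0.05 s, during which the arm holds its last target. There are 200 camera calls.

### The job

Get the blade-honing station ready: swing the jig's hold-down bar up out of the way, lay every loose scraper blade flat on a steel strip of its own on the jig, in line with the strip and with the locating pin wholly inside its notch, and only then swing the bar fully down over them. Stand each toppled oil tin upright on the drip tray, at any point of the job, and leave the other things on the bench alone.

Things in the scene. Friction and masses are not known exactly. Their poses are not given: they have to be found in the camera images.
- blade1_c (a point): Centre of a loose flat steel scraper blade, 110 long, 40 wide, 5 mm thick, about 0.16 kg, lying flat on the table at the start. x runs along its length towards the end that has the notch, z is its upper face's normal. Two or three of the three blades are present.
- blade1_notch (a point): Point in the notch of this blade, 44 mm from the blade's centre along its x, half-way through the thickness. The notch is a rectangular slot cut in the blade's end, 13 mm wide and 18 mm deep, open at the end (its root lies 37 mm from the centre).
- blade2_c (a point): Centre of a loose flat steel scraper blade, 110 long, 40 wide, 5 mm thick, about 0.16 kg, lying flat on the table at the start. x runs along its length towards the end that has the notch, z is its upper face's normal. Two or three of the three blades are present.
- blade2_notch (a point): Point in the notch of this blade, 44 mm from the blade's centre along its x, half-way through the thickness. The notch is a rectangular slot cut in the blade's end, 13 mm wide and 18 mm deep, open at the end (its root lies 37 mm from the centre).
- blade3_c (a point): Centre of a loose flat steel scraper blade, 110 long, 40 wide, 5 mm thick, about 0.16 kg, lying flat on the table at the start. x runs along its length towards the end that has the notch, z is its upper face's normal. Two or three of the three blades are present.
- blade3_notch (a point): Point in the notch of this blade, 44 mm from the blade's centre along its x, half-way through the thickness. The notch is a rectangular slot cut in the blade's end, 13 mm wide and 18 mm deep, open at the end (its root lies 37 mm from the centre).
- pin1 (a point): Foot of a locating pin of the honing jig, on the flat top of the jig, 22 mm above the table. The pin is 9 mm thick, with a chamfered tip, and stands 12 mm up from the strip. x points away from the robot along the strip, y along the row of pins (76 mm apart). A blade lies with its notched end at the pin, its other end towards the robot.
- pin2 (a point): Foot of a locating pin of the honing jig, on the flat top of the jig, 22 mm above the table. The pin is 9 mm thick, with a chamfered tip, and stands 12 mm up from the strip. x points away from the robot along the strip, y along the row of pins (76 mm apart). A blade lies with its notched end at the pin, its other end towards the robot.
- pin3 (a point): Foot of a locating pin of the honing jig, on the flat top of the jig, 22 mm above the table. The pin is 9 mm thick, with a chamfered tip, and stands 12 mm up from the strip. x points away from the robot along the strip, y along the row of pins (76 mm apart). A blade lies with its notched end at the pin, its other end towards the robot.
- jig: Honing jig, fixed to the table, its axes parallel to the pins'; origin at table height below pin2. A wooden block 22 mm high, from 125 mm on the pins' near side (-x) to 75 mm beyond them, 234 mm along y. Three dark steel strips along x, 34 mm wide, from 105 mm before each pin to 13 mm beyond it, are let in flush with its top. A hold-down bar, hinged behind the pins, spans them.
- clamp (a joint): Angle of the jig's hold-down bar (rad): 0 = closed, level across the blades, 4 mm above them; starts closed, opens to a stop at 1.5. Hinge friction of 0.35 N m holds it where it is left. The hinge axis runs along the pins' y, 55 mm beyond the pins (+x), 36 mm above the table; the bar is 100 mm from it. Closing swings the bar towards the robot and down.
- clamp_handle (a point): Centre of the round wooden grip, 12 mm thick and 56 mm long along the pins' y, at the bar's end that sticks out beside the jig (on the jig's -y side, 70 mm from pin1). There is only table below it. Closed, it is 36 mm above the table.
- tin1_c (a point): Centre of the square body of a closed oil tin: body 48 x 48 mm and 100 mm long, with a round black cap 28 mm thick and 18 mm high on top; about 0.28 kg. x runs along the tin from its base to its cap (up, when it stands). It starts lying on one of its flat sides, on the table or (tin3) in the drip tray. Two or three of the three tins are present.
- tin2_c (a point): Centre of the square body of a closed oil tin: body 48 x 48 mm and 100 mm long, with a round black cap 28 mm thick and 18 mm high on top; about 0.28 kg. x runs along the tin from its base to its cap (up, when it stands). It starts lying on one of its flat sides, on the table or (tin3) in the drip tray. Two or three of the three tins are present.
- tin3_c (a point): Centre of the square body of a closed oil tin: body 48 x 48 mm and 100 mm long, with a round black cap 28 mm thick and 18 mm high on top; about 0.28 kg. x runs along the tin from its base to its cap (up, when it stands). It starts lying on one of its flat sides, on the table or (tin3) in the drip tray. Two or three of the three tins are present.
- tray_c (a point): Centre of the floor of the fixed drip tray, 4 mm above the table; the tray is a low dark steel sheet, 160 mm along its x and 280 mm along its y outside, 4 mm walls, the rim standing 9 mm above the table.
- paintpot: A bystander to leave alone: small round paint pot, 36 mm wide and 36 high; origin at the centre of its underside.
- paintpot2: A bystander to leave alone: round paint pot, 44 mm wide and 45 high; origin at the centre of its underside.
- glue: A bystander to leave alone: round white glue bottle, 52 mm wide and 150 high; origin at the centre of its underside.
- wagon1: A bystander to leave alone: toy wagon, 130 x 50 x 56 mm; origin at the centre of its underside.
- wagon2: A bystander to leave alone: toy wagon, 130 x 50 x 56 mm; origin at the centre of its underside.
- cottage: A bystander to leave alone: model cottage, 90 x 120 x 135 mm; origin at the centre of its underside.
- mug: A bystander to leave alone: white mug, 80 mm wide and 90 high; origin at the centre of its underside.
There are look-alikes about, which are no part of the job. Leave any black or blue look-alike of the part that bears blade3_c alone.

How it is judged (in metres and radians):
On the way, in this order (a step that is already met when the one before it is completed fails the run):
1. the hold-down bar is swung up out of the way (value of joint clamp above 1 rad), for 0.2 s.
2. every blade lies flat on a strip with the pin in its notch (height (world z) of blade1_c between 0.02 and 0.029 m and height (world z) of blade1_notch between 0.02 and 0.029 m and ((horizontal distance between blade1_notch and pin1 below 0.007 m and x of blade1_c in the frame of pin1 below -0.03 m and y of blade1_c in the frame of pin1 between -0.007 and 0.007 m) or (horizontal distance between blade1_notch and pin2 below 0.007 m and x of blade1_c in the frame of pin2 below -0.03 m and y of blade1_c in the frame of pin2 between -0.007 and 0.007 m) or (horizontal distance between blade1_notch and pin3 below 0.007 m and x of blade1_c in the frame of pin3 below -0.03 m and y of blade1_c in the frame of pin3 between -0.007 and 0.007 m)) and height (world z) of blade2_c between 0.02 and 0.029 m and height (world z) of blade2_notch between 0.02 and 0.029 m and ((horizontal distance between blade2_notch and pin1 below 0.007 m and x of blade2_c in the frame of pin1 below -0.03 m and y of blade2_c in the frame of pin1 between -0.007 and 0.007 m) or (horizontal distance between blade2_notch and pin2 below 0.007 m and x of blade2_c in the frame of pin2 below -0.03 m and y of blade2_c in the frame of pin2 between -0.007 and 0.007 m) or (horizontal distance between blade2_notch and pin3 below 0.007 m and x of blade2_c in the frame of pin3 below -0.03 m and y of blade2_c in the frame of pin3 between -0.007 and 0.007 m)) and height (world z) of blade3_c between 0.02 and 0.029 m and height (world z) of blade3_notch between 0.02 and 0.029 m and ((horizontal distance between blade3_notch and pin1 below 0.007 m and x of blade3_c in the frame of pin1 below -0.03 m and y of blade3_c in the frame of pin1 between -0.007 and 0.007 m) or (horizontal distance between blade3_notch and pin2 below 0.007 m and x of blade3_c in the frame of pin2 below -0.03 m and y of blade3_c in the frame of pin2 between -0.007 and 0.007 m) or (horizontal distance between blade3_notch and pin3 below 0.007 m and x of blade3_c in the frame of pin3 below -0.03 m and y of blade3_c in the frame of pin3 between -0.007 and 0.007 m))), for 0.3 s.
3. the hold-down bar is swung down over the blades (value of joint clamp below 0.08 rad), for 0.2 s.
At the end, for the whole second after the job is handed in: Each blade flat on a strip (centre and notch 20 to 29 mm up), notch point within 7 mm of the pin, centre within 7 mm of the strip's midline on the robot's side; bar within 0.08 rad of closed; each tin on its base inside the tray, within 0.1 rad of upright (all of step 2 and value of joint clamp below 0.08 rad and angle between each of tin1_c, tin2_c, tin3_c's own x axis and vertical below 0.1 rad and height (world z) of tin1_c between 0.045 and 0.062 m and x of tin1_c in the frame of tray_c between -0.056 and 0.056 m and y of tin1_c in the frame of tray_c between -0.116 and 0.116 m and height (world z) of tin2_c between 0.045 and 0.062 m and x of tin2_c in the frame of tray_c between -0.056 and 0.056 m and y of tin2_c in the frame of tray_c between -0.116 and 0.116 m and height (world z) of tin3_c between 0.045 and 0.062 m and x of tin3_c in the frame of tray_c between -0.056 and 0.056 m and y of tin3_c in the frame of tray_c between -0.116 and 0.116 m); the robot touches nothing.
It fails at once if one of the other things on the bench is shifted by more than 60 mm (distance of any of paintpot, paintpot2, glue, wagon1, wagon2, cottage, mug from where it was at the start of the episode above 0.06 m).
Of blade1, blade2, blade3 only 2 to 3 are there at a start; the rules pass over those that are not, and their reading is None.
Of tin1, tin2, tin3 only 2 to 3 are there at a start; the rules pass over those that are not, and their reading is None.
At some moment in a run one of blade1, blade2, blade3, tin1, tin2, tin3 may be knocked a few centimetres aside while the robot is not near it.
Once in a run the grip may slacken for a moment while it holds something.
It also fails if it takes over 210 s, if anything falls off the work surface, if the arm or the gripper's body presses on something with over 40 N, if the wrist force passes 120 N, or if a joint passes its speed limit or range.

## Working session

There is one attempt and no reset: what is moved stays moved. The work goes in short steps, Python scripts to look and compute and a shell command to move; the robot and the scene stay as the last step left them, time stands still between calls to the robot, and variables do not carry over. Pictures are saved under pics/ and viewed, at most 14 in all, crops included, and the job is handed in when it is done.

```bash
mkdir -p pics; ls
cat > h.py <<'E'
import numpy as np, cv2
from workcell import get_obs, cams, ticket, boxes_of, ctrl
from scipy.spatial.transform import Rotation as Ro
def shot(name, save=None):
    o=get_obs(); im,d=cams.get_image(name); c=cams.get_calibration(name)
    K=np.array(c["mtx"])
    if name=="wrist":
        M=np.array(c["mount"]); T=np.eye(4); T[:3,:3]=Ro.from_rotvec(o["orientation"]).as_matrix(); T[:3,3]=o["ee_pos"]
        W=T@M
    else:
        W=np.eye(4); R=np.array(c["R"]); W[:3,:3]=R.T; W[:3,3]=-R.T@np.array(c["t"])
    if save: cv2.imwrite("pics/"+save, im[:,:,::-1])
    return im,d,K,W
def cloud(d,K,W):
    v,u=np.mgrid[:d.shape[0],:d.shape[1]]
    P=np.stack([(u-K[0,2])/K[0,0]*d,(v-K[1,2])/K[1,1]*d,d],-1)
    X=P@W[:3,:3].T+W[:3,3]; X[d<=0]=np.nan; return X
def ray(u,v,K,W,z):
    r=W[:3,:3]@np.array([(u-K[0,2])/K[0,0],(v-K[1,2])/K[1,1],1]); s=(z-W[2,3])/r[2]; return W[:3,3]+s*r
E
python3 - <<'E'
from h import *
np.set_printoptions(precision=1,suppress=True)
for n in ["scene","side"]:
    im,d,K,W=shot(n,n+"1.png"); X=cloud(d,K,W); print(n,W[:3,3])
    for t in ["blade1_c","blade1_notch","pin1","clamp_handle","tin1_c","tray_c","jig","paintpot","paintpot2","glue","wagon1","cottage","mug"]:
        for r in boxes_of(n,t):
            u,v=r["centre"]; print(t,round(r["score"],2),np.round([u,v]),X[int(v),int(u)])
E
```

```text
pics
scene [896.5 579.5 907.3]
blade1_notch 0.4 [370. 393.] [593.2 378.5  17.5]
pin1 0.72 [285. 319.] [632.9 138.7  22.5]
clamp_handle 0.94 [261. 328.] [693.2 134.8  41.7]
tin1_c 0.66 [394. 332.] [451.1 307.2   5.4]
tray_c 0.92 [217. 232.] [ 619.3 -204.5    3.8]
tray_c 0.64 [275. 239.] [525.1 -61.7  37.3]
tray_c 0.45 [286. 321.] [635.8 142.7  22.1]
jig 0.63 [289. 319.] [623.7 141.3  20.9]
paintpot 0.64 [289. 210.] [ 442.6 -115.    48.1]
paintpot 0.58 [292. 173.] [ 338.1 -242.4   33.2]
paintpot 0.51 [276. 238.] [520.1 -59.6  39.7]
paintpot2 0.64 [289. 210.] [ 442.6 -115.    48.1]
paintpot2 0.58 [292. 173.] [ 338.1 -242.4   33.2]
paintpot2 0.51 [276. 238.] [520.1 -59.6  39.7]
glue 0.89 [498. 337.] [329.  467.8  87.9]
glue 0.55 [275. 240.] [522.1 -61.7  35.1]
wagon1 0.78 [368. 393.] [597.9 380.   22.5]
cottage 0.6 [169. 159.] [ 615.2 -458.3   85.6]
mug 0.61 [509. 400.] [373.5 560.7   3.9]
mug 0.19 [334. 256.] [418.1  52.2   3.8]
side [  105.9 -1034.9   947.8]
blade1_notch 0.56 [395. 290.] [ 569.1 -257.4   53.1]
blade1_notch 0.33 [330. 278.] [ 434.2 -156.9   49.9]
pin1 0.7 [353. 213.] [5
[... 216 characters left out ...]
 [282. 197.] [438.1 301.2   9.5]
tray_c 0.45 [372. 200.] [692.8 151.7  27.8]
jig 0.73 [354. 214.] [599.7  86.4  46. ]
jig 0.46 [301. 324.] [ 316.9 -268.    43. ]
paintpot 0.67 [347. 257.] [nan nan nan]
paintpot 0.55 [302. 322.] [ 321.5 -270.    50.4]
paintpot 0.35 [372. 198.] [695.9 166.1  25.4]
paintpot2 0.67 [347. 257.] [nan nan nan]
paintpot2 0.55 [302. 322.] [ 321.5 -270.    50.4]
paintpot2 0.35 [372. 198.] [695.9 166.1  25.4]
glue 0.6 [229. 163.] [296.9 432.9  91.1]
glue 0.56 [327. 280.] [ 425.4 -158.3   50.6]
wagon1 0.92 [320. 167.] [607.4 403.2  25.4]
wagon1 0.91 [367. 408.] [ 380.7 -514.7   22.8]
cottage 0.66 [458. 364.] [ 577.4 -525.    89.7]
mug 0.64 [251. 153.] [394.1 525.2  63.6]
```

View pics/scene1.png

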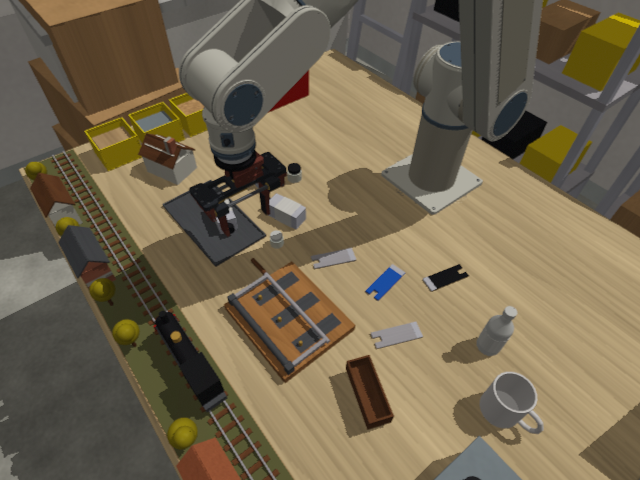

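View pics/side1.png

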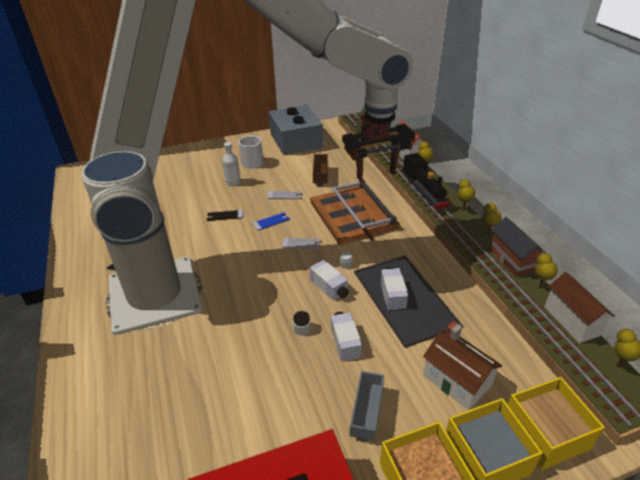

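The scene view shows grey blades at (335,258) and (397,335), with blue and black look-alikes at (384,281) and (446,277). The jig is at about (290,318), with its handle at (258,266). The side view shows three tins: (328,280), (346,336), and one in the tray at (393,288). Next I'll look at the jig with the wrist camera.

```bash
python3 -m creep '[-0.02,0.03,0.04,0, -0.04,0.06,0.08,0, -0.06,0.09,0.12,0, -0.08,0.12,0.16,0, -0.1,0.15,0.19,0, -0.1,0.16,0.2,0,-0.1,0.16,0.2,0]' 1
python3 - <<'E'
from h import *
np.set_printoptions(precision=3,suppress=True)
print(np.array(cams.get_calibration("wrist")["mount"]),cams.get_calibration("wrist")["mtx"]); 
im,d,K,W=shot("wrist","w1.png");X=cloud(d,K,W)
print(get_obs()["ee_pos"],W)
for t in ["blade1_c","blade1_notch","pin1","clamp_handle","tin1_c","jig"]:
        for r in boxes_of("wrist",t):
            u,v=r["centre"]; print(t,round(r["score"],2),np.round([u,v]),X[int(v),int(u)])
E
```

```text
t: 1.98
ee_pos: [524.2, 162.1, 426.4]
orientation: [2.219, 2.222, 0.006]
ft_force: [-0.1, 0.2, 0.1]
width: 88.0
grasp_force: 0.0
[[   0.001   -0.968   -0.253   69.081]
 [   1.       0.001   -0.      -0.684]
 [   0.      -0.253    0.968 -161.926]
 [   0.       0.       0.       1.   ]] [[408.442   0.    320.625]
 [  0.    408.442 242.163]
 [  0.      0.      1.   ]]
[524.532 164.128 429.318] [[  1.      0.001   0.004 522.828]
 [  0.002  -0.968  -0.251 230.903]
 [  0.003   0.251  -0.968 588.456]
 [  0.      0.      0.      1.   ]]
pin1 0.71 [386. 204.] [616.392 140.705  21.668]
clamp_handle 0.64 [443. 210.] [691.791 133.878  38.656]
clamp_handle 0.56 [385. 205.] [615.11  137.877  21.661]
clamp_handle 0.38 [372.  35.] [588.506 355.566  20.486]
tin1_c 0.94 [250. 452.] [ 412.239 -259.563   38.239]
jig 0.7 [388. 201.] [619.039 143.555  21.859]
```

View pics/w1.png

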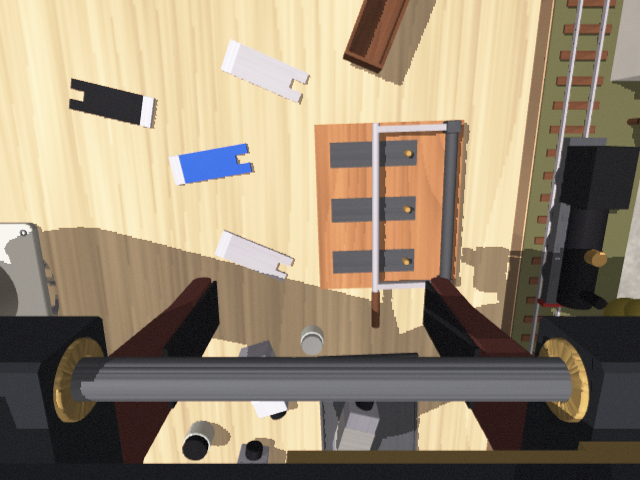

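The wrist view shows the pins at about (409,153), (407,209) and (406,261), and the bar handle at (376,310). The two silver blades are at (265,70) and (255,253), with notches pointing right and down. Now I'll measure these.

```bash
cat >> h.py <<'E'
def blades(im,K,W,z=5,lo=150,roi=None,res=0.5):
    """metric top view at height z; silver contours of blade size -> centre, yaw (to notch)"""
    m=((im.min(2)>lo)&((im.max(2).astype(int)-im.min(2))<28)).astype(np.uint8)*255
    out=[]
    if roi is not None:
        k=np.zeros_like(m); k[roi[1]:roi[3],roi[0]:roi[2]]=1; m=m*k
    for c in cv2.findContours(m,cv2.RETR_EXTERNAL,cv2.CHAIN_APPROX_NONE)[0]:
        if len(c)<60: continue
        p=np.array([ray(u,v,K,W,z)[:2] for u,v in c[:,0]],np.float32)
        (cx,cy),(w,h),a=cv2.minAreaRect(p); a=np.radians(a)
        if w<h: w,h,a=h,w,a+np.pi/2
        A=cv2.contourArea(p)
        hull=cv2.convexHull(p,returnPoints=True)
        q=p-[cx,cy]; ex=np.array([np.cos(a),np.sin(a)]); ey=np.array([-ex[1],ex[0]])
        L=q@ex; T=q@ey
        # notch root: near midline points, the end where contour lies inward
        mid=np.abs(T)<4
        e1=L[mid&(L>0)].max() if (mid&(L>0)).any() else 0; e2=-L[mid&(L<0)].min() if (mid&(L<0)).any() else 0
        if e1>e2: a+=np.pi
        a=(a+np.pi)%(2*np.pi)-np.pi
        out.append(dict(c=(round(cx,1),round(cy,1)),size=(round(w,1),round(h,1)),A=round(A),yaw=round(a,3),ends=(round(e1,1),round(e2,1))))
    return [o for o in out if 60<o["size"][0]<160 and 25<o["size"][1]<60]
E
python3 - <<'E'
from h import *
np.set_printoptions(precision=1,suppress=True)
im,d,K,W=shot("wrist");X=cloud(d,K,W)
for lo in (130,160,190): print(*blades(im,K,W,lo=lo),sep="\n")
for n,(u,v) in dict(p3=(409,153),p2=(407,209),p1=(406,261)).items(): print(n,ray(u,v,K,W,32))
for u,v in [(376,295),(376,310),(376,322)]: print("handle",ray(u,v,K,W,42),X[v,u])
for u,v in [(316,126),(322,288),(345,125),(330,289)]: print("blk",ray(u,v,K,W,22))
E
```

```text
{'c': (589.1, -253.6), 'size': (75.0, 52.7), 'A': 3355, 'yaw': np.float64(-1.82), 'ends': (np.float64(37.5), np.float64(31.6))}
{'c': (425.1, 58.1), 'size': (110.0, 41.2), 'A': 3834, 'yaw': np.float64(-0.405), 'ends': (np.float64(54.9), np.float64(37.3))}
{'c': (74.1, 34.5), 'size': (147.6, 55.9), 'A': 6450, 'yaw': np.float64(1.563), 'ends': (np.float64(73.7), np.float64(73.8))}
{'c': (449.7, 314.8), 'size': (111.0, 40.4), 'A': 4008, 'yaw': np.float64(-0.388), 'ends': (np.float64(55.4), np.float64(37.4))}
{'c': (919.0, 349.4), 'size': (87.8, 28.4), 'A': 1724, 'yaw': np.float64(-1.376), 'ends': (np.float64(43.9), np.float64(43.9))}
{'c': (425.0, 57.8), 'size': (110.0, 40.7), 'A': 3745, 'yaw': np.float64(-0.41), 'ends': (np.float64(54.9), np.float64(36.8))}
{'c': (75.2, 76.3), 'size': (67.3, 44.3), 'A': 1107, 'yaw': np.float64(-1.768), 'ends': (np.float64(31.7), 0)}
{'c': (449.5, 314.8), 'size': (110.5, 40.4), 'A': 3989, 'yaw': np.float64(-0.39), 'ends': (np.float64(55.2), np.float64(37.2))}
{'c': (424.8, 57.9), 'size': (109.8, 39.5), 'A': 3626, 'yaw': np.float64(-0.397), 'ends': (np.float64(54.7), np.float64(36.5))}
{'c': (75.2, 76.3), 'size': (67.3, 44.3), 'A': 1063, 'yaw': np.float64(-1.768), 'ends': (np.float64(31.7), 0)}
{'c': (449.3, 314.9), 'size': (110.0, 40.4), 'A': 3959, 'yaw': np.float64(-0.39), 'ends': (np.float64(55.0), np.float64(37.1))}
p3 [639.3 205.3  32. ]
p2 [640.7 130.6  32. ]
p1 [643.2  56.4  32. ]
handle [601.3   9.1  42. ] [601.  10.  44.]
handle [602.  -13.8  42. ] [601.9 -13.5  42.6]
handle [602.7 -32.5  42. ] [602.4 -31.7  43.7]
blk [516.8 239.8  22. ]
blk [524.8  11.9  22. ]
blk [555.  241.1  22. ]
blk [536.5  10.4  22. ]
```

Blade sizes (110×40) and pin spacing (about 75 mm) match the given values. Next I'll go above the handle.

```bash
python3 -m creep '[0.077,-0.177,-0.31,0,0.077,-0.177,-0.31,0,0.077,-0.177,-0.31,0,0.077,-0.177,-0.31,0,0.077,-0.177,-0.31,0,0.077,-0.177,-0.31,0,0.077,-0.177,-0.31,0,0.077,-0.177,-0.31,0,0.077,-0.177,-0.31,0,0.077,-0.177,-0.31,0]' 0.45
python3 - <<'E'
from h import *
np.set_printoptions(precision=1,suppress=True)
im,d,K,W=shot("wrist","w2.png");X=cloud(d,K,W)
for i in range(4): print(np.array(get_obs()["ee_pos"]),get_obs()["t"],get_obs()["qvel"])
for r in boxes_of("wrist","clamp_handle"):
    u,v=r["centre"]; print(round(r["score"],2),np.round([u,v]),X[int(v),int(u)])
E
```

```text
t: 3.22
ee_pos: [598.5, -20.2, 105.8]
orientation: [-2.22, -2.212, 0.012]
ft_force: [-1.4, -0.4, -0.7]
width: 39.8
grasp_force: 0.0
[599.5 -18.9 108.6] 3.2667 [ 0.  -0.1 -0.   0.   0.   0. ]
[599.5 -18.9 108.6] 3.2667 [ 0.  -0.1 -0.   0.   0.   0. ]
[599.5 -18.9 108.6] 3.2667 [ 0.  -0.1 -0.   0.   0.   0. ]
[599.5 -18.9 108.6] 3.2667 [ 0.  -0.1 -0.   0.   0.   0. ]
0.84 [406. 170.] [647.7  29.5  21.9]
0.67 [326. 421.] [ 599.6 -157.7    4.9]
```

View pics/w2.png

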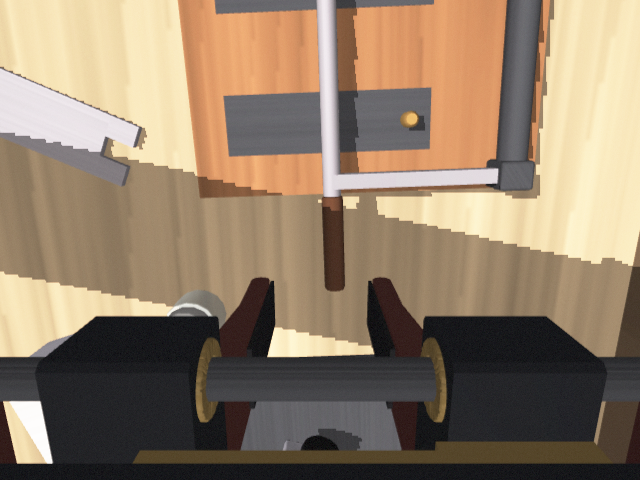

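The wrist view shows the handle at columns 323–345, rows 197–290. The pin is at (409,119), and the blade's notch is at left (105–145,130–180).

Run:
```python
from h import *
np.set_printoptions(precision=1,suppress=True)
im,d,K,W=shot("wrist");X=cloud(d,K,W)
o=get_obs();print(o["ee_pos"],o["t"])
for u,v in [(332,205),(334,245),(335,285)]: print(ray(u,v,K,W,42)-o["ee_pos"],X[v,u]-o["ee_pos"])
print("pin",ray(411,118,K,W,34)-o["ee_pos"])
```

```text
[601.8 -17.2 112.6] 3.3667
[  4.5  30.  -70.6] [  4.5  30.1 -70. ]
[  5.8   6.4 -70.6] [  5.8   6.7 -69.6]
[  6.6 -18.5 -70.6] [  6.5 -17.8 -68.7]
pin [ 48.6  77.8 -78.6]
```

```bash
python3 -m creep '[0.006,0,0,0,0.006,0,-0.03,0,0.006,0,-0.06,0,0.006,0,-0.085,0,0.006,0,-0.094,0,0.006,0,-0.094,0,0.006,0,-0.094,0]' 0.45 ; python3 -m creep '[0,0,0,0,0,0,0,0,0,0,0,0,0,0,0,0,0,0,0,0]' 0.0
```

```text
t: 3.95
ee_pos: [609.1, -16.5, 20.1]
orientation: [2.22, 2.221, 0.002]
ft_force: [0.1, -0.0, 0.1]
width: 39.6
grasp_force: 0.0
t: 4.37
ee_pos: [605.3, -17.0, 18.6]
orientation: [-2.218, -2.219, 0.006]
ft_force: [-4.8, -0.8, 1.4]
width: 10.8
grasp_force: 30.0
```

```bash
python3 -m creep '[0.001,0,0.01,0,0.002,0,0.02,0,0.005,0,0.0295,0,0.008,0,0.039,0,0.0125,0,0.048,0,0.0175,0.0005,0.0565,0,0.0235,0.0005,0.0645,0,0.030,0.001,0.0717,0,0.0375,0.001,0.078,0,0.046,0.001,0.084,0]' - && python3 -m creep '[0.0085,0,0.005,0,0.018,0,0.009,0,0.027,0,0.012,0,0.035,0,0.014,0,0.042,0,0.015,0,0.042,0,0.015,0]' -
python3 - <<'E'
from h import *
im,d,K,W=shot("side","s2.png")
E
```

```text
t: 5.2
ee_pos: [647.9, -15.7, 104.1]
orientation: [-2.214, -2.214, 0.014]
ft_force: [-25.7, 1.5, 21.3]
width: 11.1
grasp_force: 29.9
t: 5.7
ee_pos: [698.0, -15.5, 121.0]
orientation: [2.22, 2.22, 0.004]
ft_force: [-2.9, 1.6, 7.6]
width: 11.3
grasp_force: 30.1
```

```bash
python3 -c "
import cv2;i=cv2.imread('pics/s2.png')[100:300,230:470];cv2.imwrite('pics/s2c.png',cv2.resize(i,None,fx=2.5,fy=2.5))"
```

```text
(no output)
```

View pics/s2c.png

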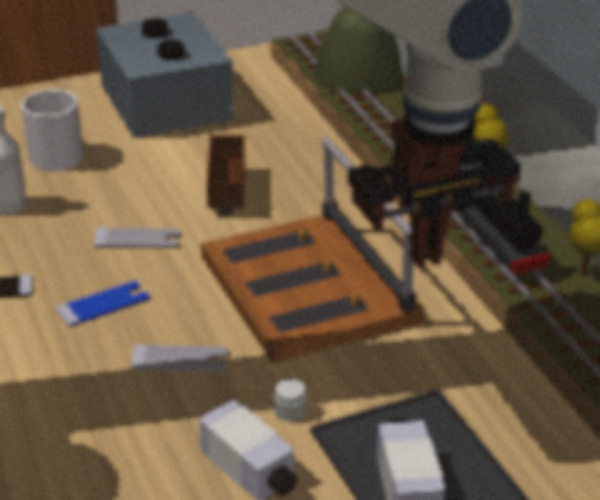

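The side crop shows the bar standing upright (posts at about (330,180) and (408,260)). The strips and pins are clear. I'll release the handle and go to blade A.

```bash
python3 -m creep '[0,0,0,0,0,0,0,0,0,0,0,0,0,0,0.04,0,0,0,0.08,0,-0.02,0.01,0.11,-0.125,-0.05,0.02,0.13,-0.25,-0.09,0.03,0.13,-0.375,-0.13,0.04,0.13,-0.5,-0.16,0.05,0.13,-0.62]' 0.4 && python3 -m creep '[-0.03,0.01,0,-0.12,-0.06,0.02,0,-0.24,-0.1,0.025,0,-0.36,-0.11,0.025,0,-0.48,-0.11,0.025,0,-0.6,-0.11,0.025,0,-0.72,-0.11,0.025,0,-0.84,-0.11,0.025,0,-0.96,-0.11,0.025,0,-1.08,-0.11,0.025,0,-1.2]' 0.7 && python3 -m creep '[0,0,0,-0.12,0,0,0,-0.15,0,0,0,-0.15,0,0,0,-0.15]' -
python3 - <<'E'
from h import *
np.set_printoptions(precision=1,suppress=True)
im,d,K,W=shot("wrist","w3.png");o=get_obs();print(o["ee_pos"],o["orientation"],o["qpos"])
X=cloud(d,K,W)
for lo in (130,180): print(*blades(im,K,W,lo=lo),sep="\n")
for t in ["blade1_c","blade1_notch"]:
  for r in boxes_of("wrist",t):
    u,v=r["centre"]; print(t,round(r["score"],2),np.round([u,v]),X[int(v),int(u)])
E
```

```text
t: 6.58
ee_pos: [533.4, 34.2, 248.3]
orientation: [2.798, 1.428, 0.001]
ft_force: [0.6, 0.6, -0.0]
width: 35.0
grasp_force: 0.0
t: 7.42
ee_pos: [426.3, 59.0, 248.1]
orientation: [-3.116, 0.4, -0.002]
ft_force: [0.8, -0.2, 0.2]
width: 61.6
grasp_force: 0.0
t: 7.75
ee_pos: [426.2, 59.0, 248.0]
orientation: [-3.079, 0.621, -0.001]
ft_force: [0.8, -0.0, 0.4]
width: 61.2
grasp_force: 0.0
[426.2  59.  247.9] [-3.1  0.6 -0. ] [0.1 0.1 2.  0.  1.  2.1]
{'c': (456.1, 311.9), 'size': (97.0, 40.2), 'A': 3519, 'yaw': np.float64(-0.392), 'ends': (np.float64(48.4), np.float64(30.6))}
{'c': (425.0, 57.7), 'size': (110.2, 39.8), 'A': 3997, 'yaw': np.float64(-0.398), 'ends': (np.float64(55.1), np.float64(36.9))}
{'c': (429.2, -152.2), 'size': (115.2, 55.5), 'A': 5849, 'yaw': np.float64(1.897), 'ends': (np.float64(55.7), np.float64(57.5))}
{'c': (455.7, 312.4), 'size': (96.0, 39.6), 'A': 3417, 'yaw': np.float64(-0.391), 'ends': (np.float64(47.9), np.float64(30.0))}
{'c': (424.5, 57.9), 'size': (109.3, 39.8), 'A': 3955, 'yaw': np.float64(-0.398), 'ends': (np.float64(54.6), np.float64(36.5))}
{'c': (429.6, -154.3), 'size': (110.6, 54.9), 'A': 5461, 'yaw': np.float64(1.897), 'ends': (np.float64(54.5), np.float64(55.2))}
```

View pics/w3.png

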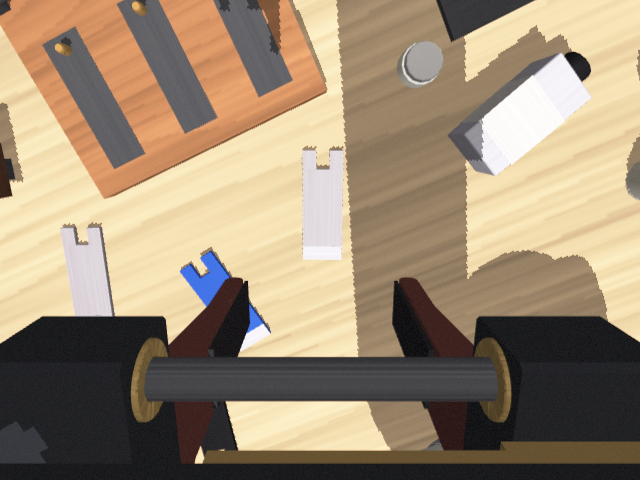

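The wrist view shows silver blade A at (323,204), notch up. Blue is at (225,290), clear of the fingers. Position matches the earlier estimate, so I'll grasp it.

```bash
python3 -m creep '[-0.001,-0.001,-0.04,0,-0.001,-0.001,-0.08,0,-0.001,-0.001,-0.12,0,-0.001,-0.001,-0.16,0,-0.001,-0.001,-0.2,0,-0.001,-0.001,-0.23,0,-0.001,-0.001,-0.245,0,-0.001,-0.001,-0.245,0]' - && python3 -m creep '[0,0,0,0,0,0,0,0,0,0,0,0,0,0,0,0,0,0,0,0]' 0.0 && python3 -m creep '[0,0,0.02,0,0,0,0.06,0,0.03,0,0.1,0,0.07,0,0.1,0,0.1,0.0,0.1,0.1,0.13,0,0.1,0.2,0.13,0,0.1,0.3,0.13,0,0.1,0.4,0.13,0,0.1,0.43,0.13,0,0.1,0.43]' -
python3 - <<'E'
from h import *
np.set_printoptions(precision=1,suppress=True)
im,d,K,W=shot("wrist","w4.png");o=get_obs();print(o["ee_pos"],o["orientation"],o["width"])
E
```

```text
t: 8.57
ee_pos: [423.7, 57.9, 1.0]
orientation: [3.078, -0.622, -0.006]
ft_force: [0.2, 0.8, 1.1]
width: 61.6
grasp_force: 0.0
t: 8.98
ee_pos: [425.2, 58.0, 2.8]
orientation: [-3.079, 0.623, -0.001]
ft_force: [1.1, -0.3, -1.5]
width: 38.7
grasp_force: 30.0
t: 9.82
ee_pos: [554.7, 58.0, 102.5]
orientation: [3.141, 0.05, -0.001]
ft_force: [0.0, -0.5, -1.9]
width: 39.0
grasp_force: 30.0
[554.7  58.  102.5] [ 3.1  0.  -0. ] 39.25046942399051
```

View pics/w4.png

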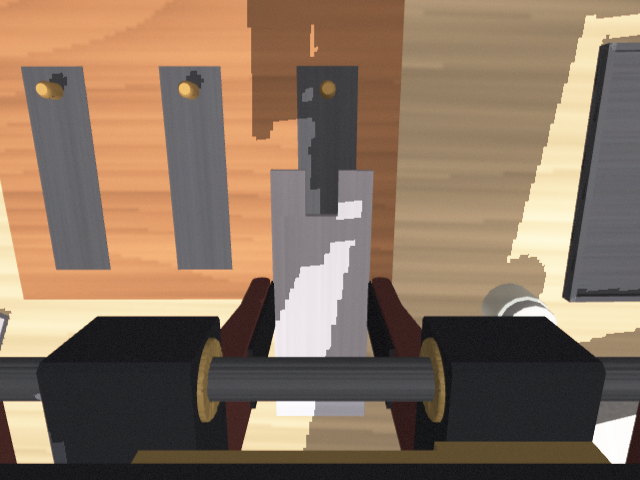

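The blade is held squarely: notch spans columns 305–339 with its mouth at row 171, and pin1 is at (328,89). Next I'll compute the shift.

Run:
```python
from h import *
np.set_printoptions(precision=1,suppress=True)
im,d,K,W=shot("wrist");o=get_obs();print(o["ee_pos"],o["orientation"])
hsv=cv2.cvtColor(im,cv2.COLOR_RGB2HSV)
X=cloud(d,K,W)
# pin tops: points 27<z<36 in jig area
m=(X[...,2]>29)&(X[...,2]<38)&(X[...,0]>620)&(X[...,0]<675)
n,l,s,c=cv2.connectedComponentsWithStats(m.astype(np.uint8))
for i in range(1,n):
  if s[i,4]>20: P=X[l==i]; print("pin",s[i,4],c[i],P.mean(0),P.min(0),P.max(0))
# strips: dark pixels corners
z=o["ee_pos"][2]+3
for nm,(u,v) in dict(notchL=(305,215),notchR=(338,215),mouthL=(271,171),mouthR=(373,171)).items(): print(nm,X[v+2,u-4 if u<320 else u+4],ray(u,v,K,W,z))
for st in [((22,67),(82,67),(109,268),(56,269)),((159,67),(220,66),(231,268),(178,268))]: print([ray(u,v,K,W,22)[:2] for u,v in st])
```

```text
[554.7  58.  102.6] [ 3.1  0.  -0. ]
pin 247 [186.   89.7] [644.  132.9  33. ] [639.9 129.   29.2] [648.6 138.5  36.1]
pin 228 [326.7  89.1] [646.6  57.9  33.1] [642.4  53.4  29.6] [650.9  62.   36.1]
pin 268 [45.2 90.2] [641.5 208.2  32.7] [637.2 204.6  29.1] [645.8 213.3  35.6]
notchL [591.   67.2 104.6] [592.1  65.6 105.6]
notchR [591.6  50.9 104.7] [592.5  52.6 105.6]
mouthL [600.3  91.2  22.3] [608.9  79.  105.6]
mouthR [602.3  26.6  22. ] [610.1  39.8 105.6]
[array([654.1, 226.1]), array([655.1, 193.1]), array([538.6, 189.9]), array([536.9, 223.1])]
[array([656.4, 150.6]), array([657.9, 117. ]), array([540.9, 113.8]), array([539.9, 146.9])]
```

```bash
python3 -m creep '[0.03,-0.001,-0.01,0,0.0465,-0.001,-0.03,0,0.0465,-0.001,-0.055,0,0.0465,-0.001,-0.055,0,0.0465,-0.001,-0.055,0]' -
python3 - <<'E'
from h import *
np.set_printoptions(precision=1,suppress=True)
im,d,K,W=shot("wrist","w5.png");o=get_obs();print(o["ee_pos"],o["orientation"],o["width"])
cv2.imwrite("pics/w5c.png",cv2.resize(im[80:330,200:440,::-1],None,fx=2.4,fy=2.4))
E
```

```text
t: 10.33
ee_pos: [599.7, 56.9, 46.5]
orientation: [3.141, 0.047, -0.007]
ft_force: [0.1, -0.5, -0.4]
width: 39.2
grasp_force: 30.0
[600.6  57.   47.7] [ 3.1  0.  -0. ] 38.82660194130629
```

View pics/w5c.png

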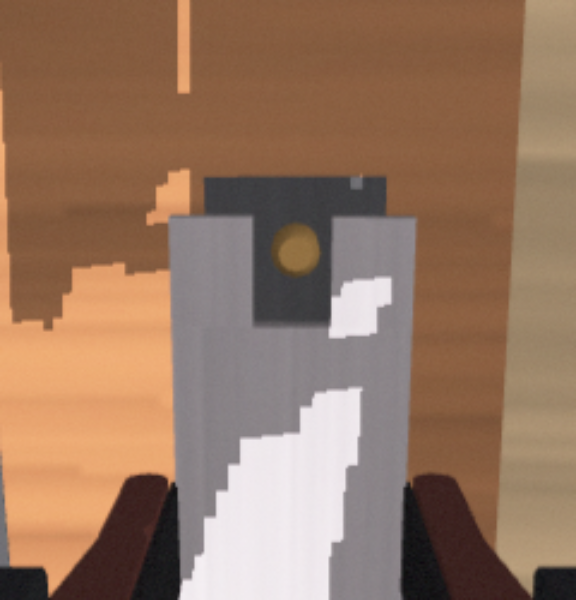

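Pin 1 shows inside the notch outline, at (296,250) against notch midline 293. I'll lower it.

```bash
python3 -m creep '[0.002,-0.0005,-0.004,0,0.002,-0.0005,-0.008,0,0.002,-0.0005,-0.012,0,0.002,-0.0005,-0.016,0,0.002,-0.0005,-0.02,0,0.002,-0.0005,-0.022,0,0.002,-0.0005,-0.022,0]' -
```

```text
t: 10.97
ee_pos: [603.1, 56.5, 25.1]
orientation: [3.141, 0.048, -0.001]
ft_force: [0.7, 0.1, -0.6]
width: 39.3
grasp_force: 30.0
```

```bash
python3 -m creep '[0,0,0,0,0,0,0,0,0,0,0.01,0,0,0,0.05,0,0,0,0.09,0,0,0.03,0.11,0,-0.03,0.06,0.13,-0.1,-0.06,0.09,0.15,-0.2,-0.09,0.12,0.17,-0.3,-0.11,0.15,0.19,-0.42]' 0.6 && python3 -m creep '[-0.02,0.03,0.03,0,-0.03,0.06,0.035,0,-0.04,0.09,0.035,0,-0.043,0.1075,0.035,0,-0.043,0.1075,0.035,0,-0.043,0.1075,0.035,0]' 0.7
python3 - <<'E'
from h import *
np.set_printoptions(precision=1,suppress=True)
im,d,K,W=shot("wrist","w6.png");o=get_obs();print(o["ee_pos"],o["orientation"])
for lo in (130,180): print(*blades(im,K,W,lo=lo),sep="\n")
print("on jig",blades(im,K,W,z=27))
E
```

```text
t: 11.8
ee_pos: [499.5, 196.2, 210.0]
orientation: [3.081, -0.615, -0.0]
ft_force: [0.1, 1.2, 0.1]
width: 53.0
grasp_force: 0.0
t: 12.3
ee_pos: [458.3, 303.8, 244.3]
orientation: [-3.083, 0.603, -0.001]
ft_force: [1.5, -0.2, 0.6]
width: 61.7
grasp_force: 0.0
[458.4 302.9 243.9] [ 3.1 -0.6  0. ]
{'c': (450.1, 314.6), 'size': (110.0, 39.9), 'A': 4016, 'yaw': np.float64(-0.391), 'ends': (np.float64(54.9), np.float64(36.6))}
{'c': (449.7, 314.8), 'size': (108.9, 39.8), 'A': 3957, 'yaw': np.float64(-0.389), 'ends': (np.float64(54.4), np.float64(36.1))}
on jig [{'c': (454.0, 312.6), 'size': (103.9, 37.7), 'A': 3575, 'yaw': np.float64(-0.391), 'ends': (np.float64(51.9), np.float64(34.6))}]
```

View pics/w6.png

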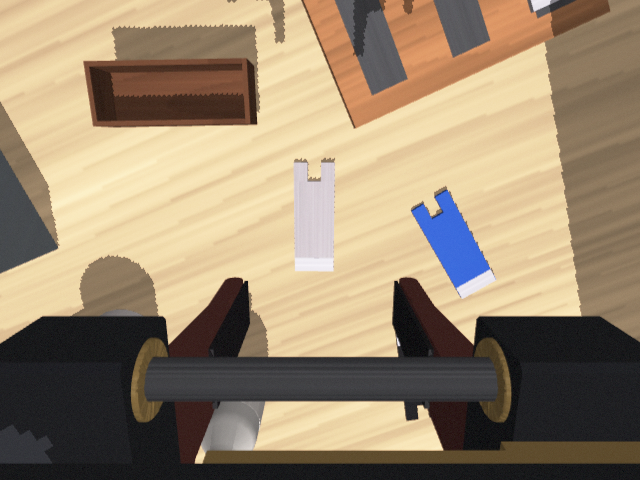

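The silver blade B is at (314,215), clear of the blue one. I'll grasp it.

```bash
python3 -m creep '[-0.008,0.012,-0.04,0,-0.008,0.012,-0.08,0,-0.008,0.012,-0.12,0,-0.008,0.012,-0.16,0,-0.008,0.012,-0.2,0,-0.008,0.012,-0.23,0,-0.008,0.012,-0.241,0,-0.008,0.012,-0.241,0]' - && python3 -m creep '[0,0,0,0,0,0,0,0,0,0,0,0,0,0,0,0,0,0,0,0]' 0.0 && python3 -m creep '[0,0,0.02,0,0,0,0.06,0,0.02,-0.03,0.1,0.1,0.04,-0.06,0.1,0.2,0.07,-0.09,0.1,0.3,0.1,-0.11,0.1,0.4,0.1,-0.11,0.1,0.421,0.1,-0.11,0.1,0.421,0.1,-0.11,0.1,0.421]' -
python3 - <<'E'
from h import *
np.set_printoptions(precision=1,suppress=True)
im,d,K,W=shot("wrist","w7.png");o=get_obs();print(o["ee_pos"],o["orientation"])
X=cloud(d,K,W)
m=(X[...,2]>29)&(X[...,2]<38)&(X[...,0]>625)&(X[...,0]<670)
n,l,s,c=cv2.connectedComponentsWithStats(m.astype(np.uint8))
for i in range(1,n):
  if s[i,4]>20: P=X[l==i]; print("pin",s[i,4],c[i],P.mean(0))
E
```

```text
t: 13.02
ee_pos: [450.3, 312.4, 1.7]
orientation: [3.081, -0.607, -0.008]
ft_force: [0.3, 0.9, 0.8]
width: 61.8
grasp_force: 0.0
t: 13.43
ee_pos: [451.6, 314.5, 3.2]
orientation: [-3.081, 0.604, 0.001]
ft_force: [1.1, -3.4, 5.4]
width: 39.2
grasp_force: 30.0
t: 14.18
ee_pos: [550.2, 204.4, 102.1]
orientation: [-3.14, -0.049, 0.005]
ft_force: [-0.3, 0.7, -1.4]
width: 39.5
grasp_force: 30.0
[549.7 204.8 102. ] [-3.1 -0.1  0. ]
pin 230 [316.9  89.4] [641.5 209.7  33.2]
pin 247 [458.3  89.1] [644.2 134.6  33. ]
pin 277 [599.7  88.8] [646.7  59.3  32.7]
```

View pics/w7.png

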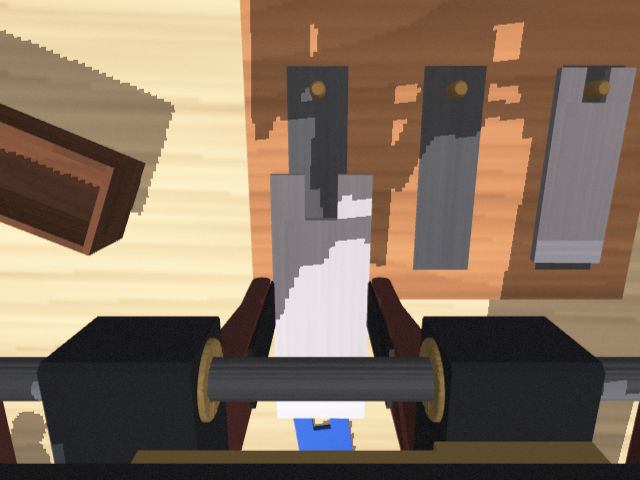

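Blade A is seated with its pin inside the notch at (600,87). Blade B is held straight, with pin3 ahead at (317,89).

```bash
python3 -m creep '[0.03,0.0035,-0.01,0,0.0495,0.0035,-0.03,0,0.0495,0.0035,-0.055,0,0.0495,0.0035,-0.055,0,0.0495,0.0035,-0.055,0]' -
python3 - <<'E'
from h import *
np.set_printoptions(precision=1,suppress=True)
im,d,K,W=shot("wrist","w8.png");o=get_obs();print(o["ee_pos"],o["orientation"],o["width"])
cv2.imwrite("pics/w8c.png",cv2.resize(im[80:330,200:440,::-1],None,fx=2.4,fy=2.4))
E
```

```text
t: 14.65
ee_pos: [597.8, 208.6, 45.9]
orientation: [-3.141, -0.054, 0.011]
ft_force: [-0.4, 1.1, -1.4]
width: 39.0
grasp_force: 30.0
[598.8 208.8  47.3] [-3.1 -0.1  0. ] 38.8290633376052
```

View pics/w8c.png

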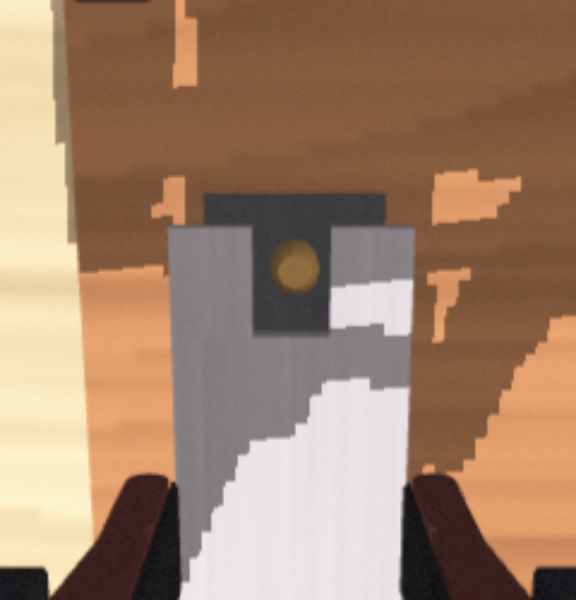

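The pin sits inside the notch outline again, at (295,266). I'll lower blade B.

```bash
python3 -m creep '[0.001,-0.0005,-0.004,0,0.001,-0.0005,-0.008,0,0.001,-0.0005,-0.012,0,0.001,-0.0005,-0.016,0,0.001,-0.0005,-0.02,0,0.001,-0.0005,-0.0215,0,0.001,-0.0005,-0.0215,0]' - && python3 -m creep '[0,0,0,0,0,0,0,0,0,0,0.01,0,0,0,0.05,0,-0.02,-0.03,0.09,0,-0.05,-0.06,0.13,0,-0.08,-0.08,0.17,0,-0.1,-0.08,0.19,0,-0.1,-0.08,0.19,0,-0.1,-0.08,0.19,0]' 0.6
python3 - <<'E'
from h import *
np.set_printoptions(precision=1,suppress=True)
im,d,K,W=shot("wrist","w9.png");o=get_obs();print(o["ee_pos"],o["orientation"],o["width"])
for lo in (90,120): print(*blades(im,K,W,z=27,lo=lo),sep="\n")
X=cloud(d,K,W)
m=(X[...,2]>29)&(X[...,2]<38)&(X[...,0]>620)&(X[...,0]<675)
n,l,s,c=cv2.connectedComponentsWithStats(m.astype(np.uint8))
for i in range(1,n):
  if s[i,4]>20: P=X[l==i]; print("pin",s[i,4],c[i],P.mean(0))
E
```

```text
t: 15.28
ee_pos: [601.2, 207.5, 25.5]
orientation: [-3.14, -0.052, 0.004]
ft_force: [-0.1, 0.2, -1.4]
width: 38.9
grasp_force: 30.0
t: 16.12
ee_pos: [500.9, 126.9, 220.9]
orientation: [-3.139, -0.051, -0.006]
ft_force: [-0.1, -0.4, -0.4]
width: 52.8
grasp_force: 0.0
[501.9 127.4 219.1] [-3.1 -0.1 -0. ] 52.75632560396453
{'c': (560.9, -122.8), 'size': (73.5, 51.8), 'A': 2852, 'yaw': np.float64(0.039), 'ends': (np.float64(36.0), np.float64(36.6))}
{'c': (600.6, 57.2), 'size': (115.0, 40.4), 'A': 4275, 'yaw': np.float64(0.026), 'ends': (np.float64(49.4), np.float64(57.4))}
{'c': (598.1, 132.2), 'size': (114.9, 33.1), 'A': 3403, 'yaw': np.float64(0.034), 'ends': (np.float64(42.2), np.float64(57.4))}
{'c': (596.3, 207.2), 'size': (116.4, 40.7), 'A': 4390, 'yaw': np.float64(0.031), 'ends': (np.float64(56.7), np.float64(58.2))}
{'c': (424.9, -122.7), 'size': (103.6, 59.2), 'A': 3708, 'yaw': np.float64(1.687), 'ends': (np.float64(46.0), np.float64(49.8))}
{'c': (602.8, 57.2), 'size': (110.7, 40.3), 'A': 4062, 'yaw': np.float64(0.027), 'ends': (np.float64(37.8), np.float64(55.3))}
{'c': (599.3, 207.6), 'size': (110.4, 40.3), 'A': 4105, 'yaw': np.float64(0.032), 'ends': (np.float64(37.1), np.float64(55.2))}
pin 116 [415.   37.5] [646.2  58.5  32.9]
pin 114 [222.7  37.7] [641.1 209.2  33. ]
pin 115 [318.9  37.7] [643.6 133.8  33.1]
pin 25 [17.  55.7] [622.6 372.5  33.4]
```

View pics/w9.png

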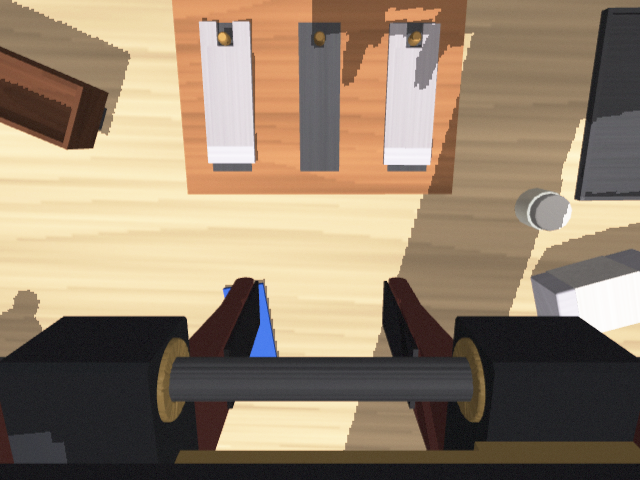

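Both blades lie on strips 1 and 3, pins inside the notches, centres at (602.8,57.2) and (599.3,207.6). Next I'll close the bar.

```bash
python3 -m creep '[0.03,-0.02,0,0.12,0.06,-0.04,0,0.24,0.09,-0.06,0,0.36,0.12,-0.08,0,0.48,0.15,-0.1,0,0.6,0.175,-0.12,0,0.72,0.1945,-0.1435,0,0.84,0.1945,-0.1435,0,0.96,0.1945,-0.1435,0,1.08,0.1945,-0.1435,0,1.2]' 0.45 && python3 -m creep '[0,0,0,0.12,0,0,0,0.24,0,0,0,0.34,0,0,0,0.34,0,0,0,0.34]' -
python3 - <<'E'
from h import *
np.set_printoptions(precision=1,suppress=True)
im,d,K,W=shot("wrist","w10.png");o=get_obs();print(o["ee_pos"],o["orientation"],o["width"])
X=cloud(d,K,W)
m=(X[...,2]>110)&(X[...,2]<160)&(X[...,1]<40)&(X[...,1]>-60)
P=X[m]; print(len(P),P.min(0),P.max(0),P.mean(0))
for a in range(-50,40,10):
  q=P[(P[:,1]>=a)&(P[:,1]<a+10)]
  if len(q): print(a,len(q),np.median(q,0),q[:,2].max())
E
```

```text
t: 17.0
ee_pos: [696.7, -16.3, 213.9]
orientation: [-2.557, -1.823, 0.006]
ft_force: [0.6, -0.1, 0.0]
width: 39.9
grasp_force: 0.0
t: 17.42
ee_pos: [696.3, -15.6, 214.8]
orientation: [-2.221, -2.221, 0.005]
ft_force: [0.4, 0.4, 0.2]
width: 39.3
grasp_force: 0.0
[696.2 -15.7 215. ] [-2.2 -2.2  0. ] 39.399940910530695
3771 [690.1 -36.6 110. ] [866.1  40.  143.6] [752.6  13.1 132.9]
-40 177 [697.4 -33.  140.5] 143.0331362406303
-30 297 [697.4 -24.9 140.5] 143.1763766773657
-20 317 [696.8 -14.9 140.6] 142.77145618349465
-10 312 [696.8  -4.8 140.7] 142.70020020674335
0 333 [696.7   5.  140.6] 143.29163242987133
10 337 [696.1  14.9 140.4] 143.5853626734355
20 850 [846.3  25.2 113.7] 142.4241404177224
30 1148 [847.6  35.8 137.3] 143.4915067044101
```

View pics/w10.png

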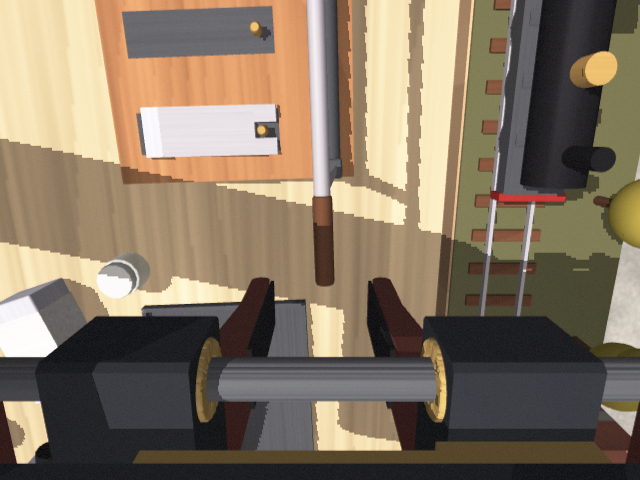

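The handle is at (323,240), x≈697, top 142 mm. I'll grasp it and swing it back.

```bash
python3 -m creep '[0.0005,0,-0.03,0,0.0005,0,-0.06,0,0.0005,0,-0.085,0,0.0005,0,-0.097,0,0.0005,0,-0.097,0]' 0.45 && python3 -m creep '[0,0,0,0,0,0,0,0,0,0,0,0,0,0,0,0]' 0.0 && python3 -m creep '[-0.0157,0,-0.003,0,-0.0298,-0.001,-0.008,0,-0.043,-0.001,-0.0153,0,-0.055,-0.0015,-0.0243,0,-0.0655,-0.002,-0.035,0,-0.0743,-0.002,-0.047,0,-0.0811,-0.0025,-0.0605,0,-0.086,-0.0025,-0.0747,0,-0.0885,-0.0025,-0.089,0,-0.089,-0.0025,-0.099,0]' - && python3 -m creep '[0,0,0,0,0,0,-0.001,0,0,0,-0.001,0]' -
```

```text
t: 17.88
ee_pos: [694.4, -15.7, 115.4]
orientation: [-2.217, -2.22, 0.01]
ft_force: [-0.7, 0.2, 0.9]
width: 39.5
grasp_force: 0.0
t: 18.22
ee_pos: [697.6, -15.9, 120.8]
orientation: [2.217, 2.222, -0.001]
ft_force: [-0.0, 0.0, 0.2]
width: 16.4
grasp_force: 0.0
t: 19.05
ee_pos: [605.6, -18.6, 20.0]
orientation: [-2.217, -2.224, 0.008]
ft_force: [-5.9, -0.9, 4.8]
width: 11.1
grasp_force: 30.1
t: 19.3
ee_pos: [605.5, -18.6, 18.9]
orientation: [-2.216, -2.223, 0.009]
ft_force: [-5.9, -1.5, -3.0]
width: 11.0
grasp_force: 30.1
```

```bash
python3 -m creep '[0,0,0,0,0,0,0,0,0,0,0.03,0,0,0,0.07,0,-0.01,-0.02,0.105,0,-0.03,-0.045,0.135,0,-0.05,-0.07,0.165,0,-0.07,-0.095,0.195,0,-0.09,-0.12,0.225,0,-0.1,-0.145,0.25,0]' 0.5 && python3 -m creep '[0,-0.03,0.02,0,0,-0.05,0.05,0,0,-0.05,0.05,0,0,-0.05,0.05,0]' 1
python3 - <<'E'
from h import *
np.set_printoptions(precision=1,suppress=True)
im,d,K,W=shot("wrist","w11.png");o=get_obs();print(o["ee_pos"],o["orientation"],o["width"])
X=cloud(d,K,W)
m=((X[...,2]>40)&(X[...,2]<62)).astype(np.uint8)
m[320:]=0
n,l,s,c=cv2.connectedComponentsWithStats(m)
for i in range(1,n):
  if s[i,4]>150: P=X[l==i]; print(s[i,4],c[i],P.mean(0),cv2.minAreaRect(P[:,:2].astype(np.float32)))
m=(X[...,1]>-45)&(X[...,1]<10)&(X[...,0]>560)&(X[...,0]<720)&(X[...,2]>30)
print("handle",X[m].mean(0),X[m].max(0))
for r in boxes_of("wrist","tin1_c"): u,v=r["centre"]; print(round(r["score"],2),np.round([u,v]),X[int(v),int(u)])
E
```

```text
t: 20.13
ee_pos: [507.7, -161.5, 269.2]
orientation: [2.216, 2.223, -0.002]
ft_force: [0.7, -0.7, -0.4]
width: 44.0
grasp_force: 0.0
t: 20.47
ee_pos: [510.0, -212.4, 319.4]
orientation: [2.216, 2.217, 0.0]
ft_force: [-0.5, 0.4, -0.4]
width: 67.3
grasp_force: 0.0
[ 509.1 -211.2  317.5] [ 2.2  2.2 -0. ] 71.12282921224414
318 [417.9  12.2] [603.8 -29.7  45. ] ((604.4911499023438, -29.053180694580078), (11.821212768554688, 22.64232635498047), 3.291919469833374)
4856 [247.4 124.1] [ 436.  -133.8   48.1] ((435.8262634277344, -135.23146057128906), (48.86970138549805, 100.29495239257812), 18.570228576660156)
793 [619.7 209.5] [ 837.5 -225.    41.6] ((837.815185546875, -229.42584228515625), (5.511094570159912, 236.88587951660156), 0.11704689264297485)
4441 [385.7 212.8] [ 579.9 -224.8   51.4] ((582.1502075195312, -220.68075561523438), (118.19636535644531, 49.301143646240234), 75.60438537597656)
1004 [152.3 234.6] [ 325.8 -250.    44.8] ((325.017578125, -250.5503692626953), (39.14414978027344, 38.10194396972656), 25.68527603149414)
238 [632.4 287.7] [ 869.5 -313.9   41.6] ((869.69287109375, -312.5786437988281), (5.400476455688477, 80.97607421875), 0.31740403175354004)
1434 [236.6 277.9] [ 416.2 -299.5   47.6] ((409.4361877441406, -312.94744873046875), (72.45708465576172, 48.95219421386719), 82.98733520507812)
handle [603.7 -29.9  44.8] [610.2 -18.   48.2]
0.88 [241. 268.] [ 420.7 -287.5   47.9]
```

View pics/w11.png

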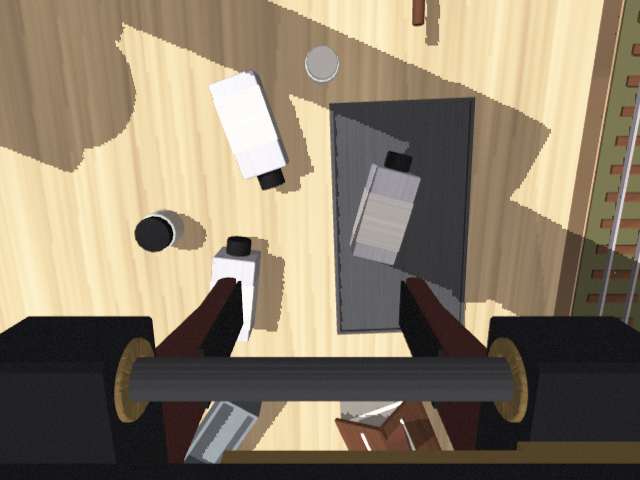

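The wrist view shows T1 (247,124) with its cap at lower right, T2 (236,285) with its cap up, and T3 in the tray (386,213) with its cap up. The pots are at (322,63) and (155,234). The bar is closed, since the handle top is back at about 45 mm.

Plan: pinch each tin by the outer few millimetres of its cap and lift so gravity swings the base down, then set it on the tray. T3 goes first.

```bash
python3 - <<'E'
from h import *
np.set_printoptions(precision=1,suppress=True)
im,d,K,W=shot("wrist")
for u,v in [(331,104),(475,98),(339,333),(464,333)]: print(ray(u,v,K,W,9)[:2])
E
python3 -m creep '[0.089,0.053,-0.168,-0.251,0.089,0.053,-0.168,-0.251,0.089,0.053,-0.168,-0.251,0.089,0.053,-0.168,-0.251,0.089,0.053,-0.168,-0.251,0.089,0.053,-0.168,-0.251,0.089,0.053,-0.168,-0.251]' 0.9
python3 - <<'E'
from h import *
np.set_printoptions(precision=1,suppress=True)
im,d,K,W=shot("wrist","w12.png");o=get_obs();print(o["ee_pos"],o["orientation"],o["width"])
X=cloud(d,K,W); p=np.array(o["ee_pos"]); s=-0.251
ex=np.array([np.cos(np.pi/2+s),np.sin(np.pi/2+s)]); ey=np.array([ex[1],-ex[0]])
Q=X[...,:2]-p[:2]; a=Q@ex; b=Q@ey; z=X[...,2]
m=(z>25)&(z<60)&(np.abs(b)<35)&(a>-60)&(a<40)
h=np.arange(-60,40,4)
for lo in h:
    k=m&(a>=lo)&(a<lo+4)
    if k.sum()>10: print(lo,k.sum(),np.percentile(b[k],[2,50,98]),np.percentile(z[k],98))
E
```

```text
[ 518.4 -108.6]
[ 674.7 -101.9]
[ 531.2 -382.8]
[ 688.8 -382.2]
t: 21.2
ee_pos: [596.2, -156.0, 145.8]
orientation: [-2.473, -1.93, 0.009]
ft_force: [0.1, -0.7, 0.2]
width: 78.9
grasp_force: 0.0
[ 597.  -157.   147.7] [-2.5 -1.9  0. ] 79.1639376498351
-60 377 [-21.7   1.6  24.8] 53.48119346826474
-56 407 [-21.8   1.5  24.7] 53.61131763171691
-52 369 [-21.6   1.5  23.9] 53.3820705689328
-48 385 [-21.7   1.4  24.4] 53.24023105436858
-44 398 [-21.6   0.7  24.4] 53.258171902440886
-40 384 [-21.6   2.   24.3] 53.41343308748873
-36 395 [-21.5   1.3  24.1] 53.01485030114559
-32 409 [-21.5   1.3  24. ] 53.28674450086047
-28 859 [-21.6   1.3  24.2] 52.866224739362565
-24 354 [-19.3   1.3  22. ] 50.74972022399499
-20 219 [-12.3   1.2  14.5] 42.432921651231425
-16 206 [-12.1   1.5  14.5] 42.17858518930031
-12 219 [-12.3   1.1  14.2] 42.46568480284319
-8 298 [-10.9   1.5  13.7] 41.58016197484282
```

View pics/w12.png

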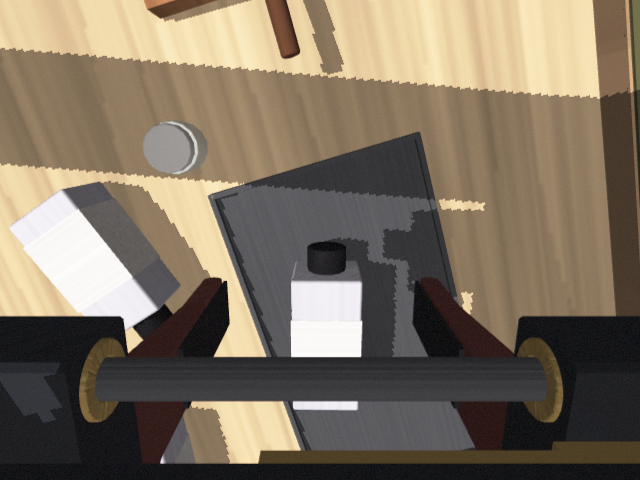

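T3's cap is at (326,257), centred within 1.3 mm and with 5 mm under the pad's edge. I'll grip it and lift.

```bash
python3 -m creep '[0.001,0,-0.04,0,0.001,0,-0.08,0,0.001,0,-0.11,0,0.001,0,-0.128,0,0.001,0,-0.128,0,0.001,0,-0.128,0]' 0.6 && python3 -m creep '[0,0,0,0,0,0,0,0,0,0,0,0,0,0,0,0,0,0,0,0,0,0,0,0]' 0.0 && python3 -m creep '[0,0,0.04,0,0,0,0.08,0,0,0,0.12,0,0,0,0.15,0,0,0,0.15,0,0,0,0.15,0]' -
python3 - <<'E'
from h import *
im,d,K,W=shot("side","s3.png")
cv2.imwrite("pics/s3c.png",cv2.resize(im[150:400,270:570,::-1],None,fx=2,fy=2))
E
```

```text
t: 21.75
ee_pos: [598.8, -158.4, 21.7]
orientation: [2.479, 1.928, -0.003]
ft_force: [0.9, -0.5, -0.5]
width: 52.7
grasp_force: 0.0
t: 22.25
ee_pos: [599.4, -158.1, 21.7]
orientation: [2.478, 1.928, -0.002]
ft_force: [-0.9, 0.7, 7.1]
width: 26.0
grasp_force: 30.0
t: 22.75
ee_pos: [599.9, -158.2, 172.7]
orientation: [2.476, 1.927, 0.0]
ft_force: [1.7, 0.4, 0.4]
width: 1.9
grasp_force: 0.0
```

View pics/s3c.png

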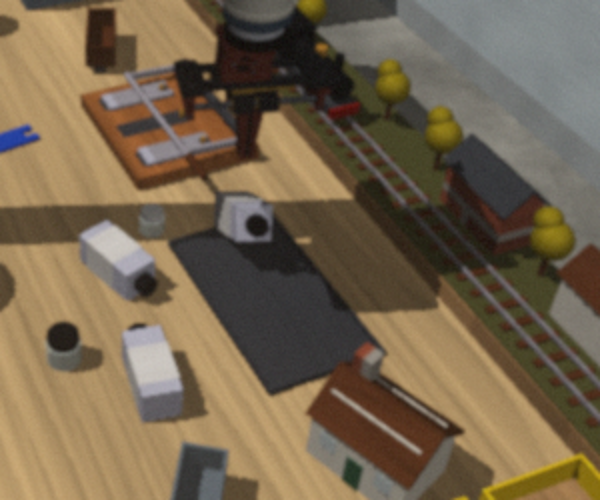

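The grip slipped: T3 tumbled and now lies near the tray's far-left corner, cap towards -y. I have used up the picture allowance, so from here I'll measure numerically only.

```bash
cat >> h.py <<'E'
def tins(im,X,zlo=40,rmax=320):
    out=[]; z=X[...,2]
    m=((z>zlo)&(z<62)).astype(np.uint8); m[rmax:]=0
    n,l,s,c=cv2.connectedComponentsWithStats(m)
    for i in range(1,n):
        if s[i,4]<600: continue
        P=X[l==i]; t=np.percentile(P[:,2],60); P=P[P[:,2]>t-4]
        (cx,cy),(w,h),a=cv2.minAreaRect(P[:,:2].astype(np.float32)); a=np.radians(a)
        if w<h: w,h,a=h,w,a+np.pi/2
        if not(60<w<112 and 40<h<58): continue
        ex=np.array([np.cos(a),np.sin(a)]); Q=X[...,:2]-[cx,cy]; A=Q@ex; B=Q@[-ex[1],ex[0]]
        k=(np.abs(B)<12)&(z>t-18)&(z<t-5)&(im.max(2)<80)
        f=(k&(A>w/2)&(A<w/2+22)).sum(); r=(k&(A<-w/2)&(A>-w/2-22)).sum()
        if r>f: a+=np.pi
        a=(a+np.pi)%(2*np.pi)-np.pi
        out.append(dict(c=np.round([cx,cy],1),size=np.round([w,h],1),cap=round(a,3),fr=(int(f),int(r)),top=round(float(t),1),zr=np.round(np.percentile(P[:,2],[3,97]),1),s=round((a-np.pi/2+np.pi/2)%np.pi-np.pi/2,3),px=np.round(c[i])))
    return out
E
python3 -m creep '[-0.04,0.0,0.04,0.125,-0.06,0.0,0.08,0.251,-0.06,0,0.11,0.251,-0.06,0,0.12,0.251,-0.06,0,0.12,0.251]' 0.6
python3 - <<'E'
from h import *
np.set_printoptions(precision=1,suppress=True)
im,d,K,W=shot("wrist","w13.png");o=get_obs();print(o["ee_pos"],o["orientation"])
X=cloud(d,K,W)
for t in tins(im,X): print(t)
print(blades(im,K,W,z=27,lo=120))
E
```

```text
t: 23.22
ee_pos: [539.5, -158.4, 293.0]
orientation: [2.216, 2.221, -0.001]
ft_force: [0.3, -0.5, -0.4]
width: 30.3
grasp_force: 0.0
[ 538.8 -158.   290.6] [ 2.2  2.2 -0. ]
{'c': array([ 435.9, -135.2]), 'size': array([99.8, 49.3]), 'cap': np.float64(-1.245), 'fr': (0, 300), 'top': 48.4, 'zr': array([46.4, 49.7]), 's': np.float64(0.326), 'px': array([216., 180.])}
{'c': array([ 611.2, -171.5]), 'size': array([99.9, 48.9]), 'cap': np.float64(-1.568), 'fr': (0, 264), 'top': 52.2, 'zr': array([50.3, 53.6]), 's': np.float64(0.003), 'px': array([391., 219.])}
[{'c': (912.2, -457.1), 'size': (63.6, 26.1), 'A': 1557, 'yaw': np.float64(-1.569), 'ends': (np.float64(31.8), np.float64(31.8))}, {'c': (577.2, -444.8), 'size': (82.6, 49.6), 'A': 2773, 'yaw': np.float64(-3.14), 'ends': (np.float64(36.7), np.float64(36.3))}, {'c': (612.9, -176.7), 'size': (104.4, 57.2), 'A': 5455, 'yaw': np.float64(-1.567), 'ends': (np.float64(52.2), np.float64(51.1))}, {'c': (431.0, -137.3), 'size': (104.6, 52.0), 'A': 5177, 'yaw': np.float64(1.899), 'ends': (np.float64(52.2), np.float64(52.3))}]
```

T3 lies flat in the tray at (611,-171), cap towards -y. I'll go above its cap and check the offsets closely.

```bash
cat >> h.py <<'E'
def capcheck(s,tray):
    """profile along tool x under the gripper; sgn=+1 tin lies toward -tool x"""
    im,d,K,W=shot("wrist");o=get_obs();p=np.array(o["ee_pos"]);X=cloud(d,K,W)
    ex=np.array([np.cos(np.pi/2+s),np.sin(np.pi/2+s)]); ey=np.array([np.cos(s),np.sin(s)])
    Q=X[...,:2]-p[:2]; a=Q@ex; b=Q@ey; z=X[...,2]-(4 if tray else 0)
    cap=(z>33)&(z<41)&(np.abs(b)<22)&(np.abs(a)<60); body=(z>44)&(z<52)&(np.abs(b)<40)&(np.abs(a)<150)
    # cap tops are dark
    cap&=(im.max(2)<90)
    print("ee",p.round(1),"cap a",np.percentile(a[cap],[2,98]).round(1),"b",np.percentile(b[cap],[2,98]).round(1),cap.sum(),"body a",np.percentile(a[body],[1,99]).round(1),"b",np.percentile(b[body],[1,99]).round(1),body.sum())
E
python3 -m creep '[0.0725,-0.0845,-0.16,0,0.0725,-0.0845,-0.16,0,0.0725,-0.0845,-0.16,0,0.0725,-0.0845,-0.16,0,0.0725,-0.0845,-0.16,0,0.0725,-0.0845,-0.16,0,0.0725,-0.0845,-0.16,0]' 0.6; python3 -c "
from h import *
capcheck(0.0,True)"
```

```text
t: 23.85
ee_pos: [608.7, -241.6, 125.8]
orientation: [-2.214, -2.219, 0.009]
ft_force: [0.2, 0.3, 0.1]
width: 53.3
grasp_force: 0.0
ee [ 609.6 -241.6  128.1] cap a [ 2.9 17.6] b [-8.  11.6] 767 body a [ 21.4 118.9] b [-22.1  25.2] 15951
```

```bash
python3 -m creep '[0.0015,0,-0.04,0,0.0015,0,-0.08,0,0.0015,0,-0.1,0,0.0015,0,-0.109,0,0.0015,0,-0.109,0,0.0015,0,-0.109,0]' 0.6 && python3 -m creep '[0,0,0,0,0,0,0,0,0,0,0,0,0,0,0,0,0,0,0,0]' 0.0 && python3 -m creep '[0,0,0.008,0,0,0,0.018,0,0,0,0.03,0,0,0,0.042,0,0,0,0.054,0,0,0,0.054,0]' -; python3 -c "
from h import *
np.set_printoptions(precision=1,suppress=True)
o=get_obs();im,d,K,W=shot('wrist');X=cloud(d,K,W);Q=X-np.array(o['ee_pos'])
print(o['ee_pos'],o['moment'],o['width'])
m=(np.abs(Q[...,0])<20)&(im.max(2)>40)
for lo in range(-60,140,10):
  k=m&(Q[...,1]>=lo)&(Q[...,1]<lo+10)&(Q[...,2]<80)
  if k.sum()>20: print(lo,np.percentile(X[...,2][k],[50,95]))
"
```

```text
t: 24.4
ee_pos: [613.4, -242.3, 23.0]
orientation: [2.216, 2.224, -0.003]
ft_force: [-0.5, 0.5, 0.4]
width: 52.6
grasp_force: 0.0
t: 24.82
ee_pos: [613.1, -242.7, 22.5]
orientation: [2.217, 2.223, -0.003]
ft_force: [-1.1, -0.2, 6.6]
width: 26.5
grasp_force: 30.0
t: 25.32
ee_pos: [614.4, -243.3, 78.9]
orientation: [2.215, 2.221, -0.001]
ft_force: [0.3, -2.2, -0.2]
width: 26.9
grasp_force: 30.0
[ 614.4 -243.3   78.9] [-0.4  0.  -0. ] 26.9183055825298
-60 [3.9 5. ]
-50 [4.  4.9]
-40 [4.  4.9]
-20 [142.3 150.1]
-10 [147.8 157.1]
0 [153.7 158.4]
10 [114.8 139.8]
20 [88.9 94.1]
30 [94.3 96.4]
40 [88.5 91.4]
50 [82.4 85.2]
60 [76.6 79.6]
70 [70.6 73.5]
80 [64.4 67.4]
90 [58.4 61.2]
100 [51.9 55.1]
110 [47.1 49.1]
120 [3.9 5.1]
130 [5.5 9.7]
```

The tin pivots as intended (about 31° so far). I'll continue lifting slowly until it hangs free.

```bash
cat >> h.py <<'E'
def prof(s=0):
    np.set_printoptions(precision=1,suppress=True)
    o=get_obs();im,d,K,W=shot('wrist');X=cloud(d,K,W);Q=X-np.array(o['ee_pos'])
    ex=np.array([np.cos(np.pi/2+s),np.sin(np.pi/2+s)]); ey=np.array([np.cos(s),np.sin(s)])
    a=Q[...,:2]@ex; b=Q[...,:2]@ey
    print(o['ee_pos'],o['moment'],o['width'],o['grasp_force'])
    for lo in range(-60,130,6):
        k=(np.abs(b)<14)&(a>=lo)&(a<lo+6)&(Q[...,2]<30)
        if k.sum()>20: print(lo,k.sum(),np.percentile(X[...,2][k],[5,50,95]))
E
python3 -m creep '[0,0,0.01,0,0,0,0.02,0,0,0,0.03,0,0,0,0.04,0,0,0,0.05,0,0,0,0.058,0,0,0,0.058,0,0,0,0.058,0,0,0,0.058,0]' -; python3 -c "
from h import *
prof(0)"
```

```text
t: 26.12
ee_pos: [612.3, -242.3, 133.1]
orientation: [-2.218, -2.224, 0.004]
ft_force: [-0.5, 0.7, -3.2]
width: 26.8
grasp_force: 30.0
[ 612.3 -242.3  133.1] [-0.1 -0.   0. ] 26.765228342441965 29.994690120220184
-12 61 [134.2 149.8 162.1]
-6 487 [134.2 136.8 158. ]
0 695 [138.1 140.2 153.2]
6 905 [139.9 143.8 156.5]
12 1201 [131.4 144.7 147.5]
18 1254 [129.8 137.2 143.4]
24 851 [132.2 134.3 136.1]
30 1033 [135.9 137.4 138.7]
36 1288 [127.3 131.8 136.1]
42 1138 [118.  122.7 126.9]
48 983 [109.7 114.1 117.8]
54 903 [100.6 104.8 109.2]
60 811 [91.1 95.5 99.8]
66 682 [82.4 86.6 90.6]
72 654 [73.  77.4 81.7]
78 581 [63.2 67.6 72.4]
84 357 [56.7 59.9 62.4]
90 251 [2.7 4.  5. ]
96 380 [2.8 3.9 5.1]
102 418 [2.8 3.9 5.1]
108 403 [2.8 4.  5. ]
114 409 [2.8 3.9 5. ]
120 425 [2.6 3.9 5.1]
126 475 [2.7 4.1 7.5]
```

The tin hangs 34° short of upright, held by pad friction. I'll shake it gently to bring it down.

```bash
python3 -m creep '[0,0.025,0.02,0,0,0.0,0.0,0,0,0.025,0.02,0,0,0.0,0.0,0,0,0.025,0.02,0,0,0,0,0,0,0.025,0.02,0,0,0,0,0,0,0,0,0]' -; python3 -c "
from h import *
prof(0)"
```

```text
t: 26.92
ee_pos: [611.5, -243.4, 130.5]
orientation: [-2.217, -2.223, 0.007]
ft_force: [-0.4, -1.4, -3.9]
width: 26.5
grasp_force: 30.0
[ 611.5 -243.4  130.5] [-0.4  0.1  0. ] 26.48816930587545 29.99043434858322
-18 144 [115.  116.2 117.2]
-12 199 [116.6 135.2 157.6]
-6 741 [134.6 135.8 155.7]
0 940 [135.3 136.4 152.2]
6 1097 [128.5 137.  153. ]
12 1239 [119.3 136.5 138.3]
18 1187 [119.4 120.8 135.8]
24 851 [119.9 120.9 121.9]
30 1744 [ 79.9 103.5 120.4]
36 1129 [ 3.9 51.  74.5]
42 359 [2.9 3.9 5.1]
48 367 [2.8 3.9 5.1]
54 366 [2.8 4.  5.1]
60 367 [2.7 4.  5.2]
66 368 [2.8 4.  5.1]
72 367 [2.7 4.  5.1]
78 367 [3.  4.  5.2]
84 398 [2.6 4.  5.2]
90 390 [2.7 3.9 5. ]
96 410 [2.7 4.  5.1]
102 391 [2.6 3.9 5.1]
108 420 [2.8 3.9 5.1]
114 423 [2.9 3.9 5.2]
120 431 [2.7 4.  5. ]
126 450 [2.8 4.  5.2]
```

T3 now hangs nearly upright (about 0.1 rad). I'll set it down at the tray's -y end, release it and check.

```bash
python3 -m creep '[-0.004,-0.02,0,0,-0.004,-0.045,0,0,-0.004,-0.07,0,0,-0.004,-0.082,0,0,-0.004,-0.082,-0.006,0,-0.004,-0.082,-0.011,0,-0.004,-0.082,-0.014,0,-0.004,-0.082,-0.0165,0,-0.004,-0.082,-0.0165,0]' - && python3 -m creep '[0,0,0,0,0,0,0,0,0,0,0,0,0,0,0,0]' 0.55 && python3 -m creep '[0,0,0.03,0,0,0,0.07,0,0,0,0.11,0,0,0,0.15,0,0,-0.02,0.17,0,0,-0.02,0.17,0]' -; python3 -c "
from h import *
np.set_printoptions(precision=1,suppress=True)
im,d,K,W=shot('wrist');X=cloud(d,K,W);m=(X[...,2]>95)&(X[...,2]<112)&(abs(X[...,0]-607)<60)&(abs(X[...,1]+319)<60)
print(get_obs()['ee_pos'],m.sum(),X[m].mean(0),cv2.minAreaRect(X[m][:,:2].astype(np.float32)))
m=(X[...,2]>114)&(X[...,2]<130)&(abs(X[...,0]-607)<40)&(abs(X[...,1]+319)<40);print(m.sum(),X[m].mean(0))
for t in tins(im,X): print(t)
"
```

```text
t: 27.72
ee_pos: [609.0, -323.2, 117.9]
orientation: [2.217, 2.226, -0.004]
ft_force: [-2.6, 0.5, 5.3]
width: 26.9
grasp_force: 30.0
t: 28.05
ee_pos: [608.8, -323.8, 116.9]
orientation: [2.217, 2.225, -0.004]
ft_force: [0.2, -0.2, -0.1]
width: 47.4
grasp_force: 0.0
t: 28.55
ee_pos: [611.1, -347.6, 293.8]
orientation: [2.211, 2.216, -0.001]
ft_force: [-1.1, -1.6, -0.0]
width: 48.4
grasp_force: 0.0
[ 609.9 -346.   290.2] 2333 [ 607.5 -296.8  103.9] ((607.4586181640625, -297.89361572265625), (48.10723876953125, 47.49546813964844), 0.18356046080589294)
930 [ 607.5 -297.6  121.9]
{'c': array([ 407.6, -327.2]), 'size': array([100.2,  50. ]), 'cap': np.float64(1.452), 'fr': (426, 0), 'top': 48.3, 'zr': array([46.2, 49.7]), 's': np.float64(-0.119), 'px': array([116., 181.])}
```

T3 stands at (607,-298), body top 104 mm. Next is T2.

```bash
python3 -m creep '[-0.04,0.015,0,0,-0.08,0.03,0,0,-0.12,0.05,-0.01,-0.05,-0.15,0.07,-0.035,-0.119,-0.18,0.09,-0.06,-0.119,-0.194,0.0895,-0.09,-0.119,-0.194,0.0895,-0.125,-0.119,-0.194,0.0895,-0.16,-0.119,-0.194,0.0895,-0.16,-0.119,-0.194,0.0895,-0.16,-0.119]' 0.6; python3 -c "
from h import *
capcheck(-0.119,False)"
```

```text
t: 29.43
ee_pos: [412.6, -253.3, 124.9]
orientation: [-2.342, -2.085, 0.007]
ft_force: [0.3, 0.9, 0.8]
width: 53.1
grasp_force: 0.0
ee [ 414.2 -254.3  126.6] cap a [-22.1  -4.9] b [-7.4 12.7] 840 body a [-119.7  137.9] b [-21.9  38.1] 18692
```

```bash
python3 -m creep '[0.002,-0.002,-0.04,0,0.002,-0.002,-0.08,0,0.002,-0.002,-0.1,0,0.002,-0.002,-0.112,0,0.002,-0.002,-0.112,0,0.002,-0.002,-0.112,0]' 0.6 && python3 -m creep '[0,0,0,0,0,0,0,0,0,0,0,0,0,0,0,0,0,0,0,0]' 0.0 && python3 -m creep '[0,0,0.012,0,0,0,0.024,0,0,0,0.036,0,0,0,0.048,0,0,0,0.06,0,0,0,0.072,0,0,0,0.084,0,0,0,0.096,0,0,0,0.108,0,0,0,0.12,0]' - && python3 -m creep '[0,-0.025,0.02,0,0,0.0,0.0,0,0,-0.025,0.02,0,0,0.0,0.0,0,0,-0.025,0.02,0,0,0,0,0,0,-0.025,0.02,0,0,0,0,0,0,0,0,0]' -; python3 -c "
from h import *
prof(-0.119)"
```

```text
t: 29.98
ee_pos: [417.7, -257.4, 16.1]
orientation: [2.345, 2.088, -0.003]
ft_force: [-0.1, 0.5, 0.3]
width: 53.0
grasp_force: 0.0
t: 30.4
ee_pos: [417.2, -257.2, 15.8]
orientation: [2.345, 2.087, -0.003]
ft_force: [0.2, 1.0, 8.1]
width: 26.9
grasp_force: 30.0
t: 31.23
ee_pos: [416.2, -256.6, 135.4]
orientation: [-2.346, -2.088, 0.004]
ft_force: [0.9, -0.1, -2.1]
width: 26.6
grasp_force: 30.0
t: 31.98
ee_pos: [414.7, -254.7, 133.2]
orientation: [-2.345, -2.085, 0.005]
ft_force: [-1.1, 1.0, -1.9]
width: 27.2
grasp_force: 30.0
[ 414.7 -254.7  133.2] [0.1 0.1 0.1] 27.16678152638993 29.997174739837646
-30 403 [127.6 128.6 129.6]
-24 167 [127.3 128.3 129.5]
-18 372 [144.1 145.4 146.3]
-12 884 [143.9 145.  146.7]
-6 1061 [142.8 144.4 148.4]
0 1483 [ -0.4 143.3 145.3]
6 2204 [ -0.3 125.6 144.9]
12 2210 [ -0.3 109.2 125.3]
18 503 [ -1.1   0.6 123.8]
24 307 [-1.5 -0.1  1. ]
30 337 [-1.2 -0.1  1. ]
36 324 [-1.1  0.   1.2]
42 326 [-1.3 -0.1  1.1]
48 334 [-1.1 -0.1  1.1]
54 352 [-1.1 -0.1  1.1]
60 336 [-1.2  0.   1.1]
66 370 [-0.9  0.5 48.3]
72 449 [-1.  38.  48.8]
78 469 [-0.9 47.1 48.8]
84 503 [-0.7 47.3 48.9]
90 508 [-0.5 47.7 49. ]
96 535 [-0.1 48.  49.2]
102 583 [20.7 48.1 49.4]
108 575 [47.  48.2 49.4]
114 588 [47.  48.2 49.4]
120 607 [47.1 48.2 49.5]
126 605 [47.1 48.3 49.4]
```

```bash
python3 -m creep '[0,0,0.02,0,0,0.01,0.04,0,0.02,0.025,0.045,0.04,0.045,0.039,0.045,0.08,0.07,0.039,0.045,0.119,0.095,0.039,0.045,0.119,0.12,0.039,0.045,0.119,0.145,0.039,0.045,0.119,0.168,0.039,0.045,0.119,0.185,0.039,0.045,0.119]' - && python3 -m creep '[0,0,0,0,0,0,-0.02,0,0,0,-0.04,0,0,0,-0.05,0,0,0,-0.056,0,0,0,-0.061,0,0,0,-0.065,0,0,0,-0.068,0,0,0,-0.068,0]' -;  python3 -c "
from h import *
prof(0)" | head -14
```

```text
t: 32.87
ee_pos: [603.6, -218.2, 180.3]
orientation: [2.216, 2.225, -0.004]
ft_force: [0.7, -0.6, -1.7]
width: 27.1
grasp_force: 30.0
t: 33.62
ee_pos: [602.1, -218.3, 112.7]
orientation: [2.217, 2.223, -0.004]
ft_force: [0.0, 0.1, -0.4]
width: 27.2
grasp_force: 30.0
[ 602.1 -218.3  112.7] [ 0.   0.1 -0. ] 27.23119340483018 30.0019508600235
-60 536 [102.3 103.6 104.7]
-30 400 [107.5 108.4 109.4]
-24 184 [107.1 108.1 108.9]
-18 351 [123.7 124.9 125.9]
-12 874 [123.4 124.6 126.1]
-6 1070 [122.3 123.9 128.2]
0 1319 [104.7 123.  125.7]
6 2302 [  3.8 104.7 124.2]
12 2182 [  3.5  91.  104.5]
18 499 [  3.    4.3 102.7]
24 377 [2.8 3.9 5.2]
30 388 [2.8 3.9 4.9]
36 384 [2.7 3.9 5. ]
```

```bash
python3 -m creep '[0,0,-0.0015,0,0,0,-0.003,0,0,0,-0.0035,0]' - && python3 -m creep '[0,0,0,0,0,0,0,0,0,0,0,0,0,0,0,0]' 0.55 && python3 -m creep '[0,0,0.03,0,0,0,0.07,0,0,0,0.11,0,0,0,0.15,0,-0.03,-0.02,0.17,0,-0.06,-0.02,0.17,0,-0.06,-0.02,0.17,0]' -
cat >> h.py <<'E'
def standing():
    np.set_printoptions(precision=1,suppress=True)
    im,d,K,W=shot('wrist');X=cloud(d,K,W);m=((X[...,2]>95)&(X[...,2]<114)&(X[...,0]>500)&(X[...,0]<690)&(X[...,1]<-100)&(X[...,1]>-390)).astype(np.uint8)
    n,l,s,c=cv2.connectedComponentsWithStats(m)
    for i in range(1,n):
        if s[i,4]>200:
            P=X[l==i]; A=np.c_[P[:,:2]-P[:,:2].mean(0),np.ones(len(P))]; q=np.linalg.lstsq(A,P[:,2],rcond=None)[0]
            print("standing",s[i,4],P.mean(0),cv2.minAreaRect(P[:,:2].astype(np.float32)),"slope",q.round(3))
    for t in tins(im,X): print(t)
E
python3 -c "
from h import *
standing()"
```

```text
t: 33.92
ee_pos: [603.0, -219.4, 112.2]
orientation: [2.214, 2.222, -0.003]
ft_force: [-7.0, -1.4, 22.7]
width: 27.2
grasp_force: 30.2
t: 34.25
ee_pos: [601.7, -217.8, 108.4]
orientation: [2.218, 2.224, -0.004]
ft_force: [-0.4, -0.1, 0.1]
width: 47.5
grasp_force: 0.0
t: 34.83
ee_pos: [538.2, -238.3, 279.7]
orientation: [2.22, 2.223, -0.005]
ft_force: [-0.2, -0.7, 0.3]
width: 48.2
grasp_force: 0.0
standing 2313 [ 597.9 -232.4  103.7] ((599.9024047851562, -235.1011199951172), (48.4024772644043, 48.18450927734375), 89.59027099609375) slope [  0.   -0.  103.7]
standing 1577 [ 607.6 -287.7  103.5] ((607.65478515625, -297.0968322753906), (48.63885498046875, 47.22193145751953), 0.37241700291633606) slope [  0.   -0.  103.5]
{'c': array([ 435.9, -135.3]), 'size': array([100.2,  49.1]), 'cap': np.float64(-1.243), 'fr': (0, 419), 'top': 48.3, 'zr': array([46.4, 49.7]), 's': np.float64(0.328), 'px': array([210.,  94.])}
```

T2 stands at (600,-235). T1 is last.

```bash
python3 -m creep '[-0.083,0.036,-0.04,0.1,-0.083,0.036,-0.08,0.2,-0.083,0.036,-0.12,0.328,-0.083,0.036,-0.15,0.328,-0.083,0.036,-0.15,0.328,-0.083,0.036,-0.15,0.328,-0.083,0.036,-0.15,0.328,-0.083,0.036,-0.15,0.328]' 0.6; python3 -c "
from h import *
capcheck(0.328,False);print(get_obs()['orientation'])"
```

```text
t: 35.55
ee_pos: [460.4, -202.4, 129.3]
orientation: [1.824, 2.555, -0.003]
ft_force: [0.9, 0.0, 0.3]
width: 52.3
grasp_force: 0.0
ee [ 460.7 -202.6  129.8] cap a [ 5.  19.5] b [-11.6   8.4] 726 body a [ 23.3 120.6] b [-25.2  22. ] 15047
[ 1.82296521  2.55390395 -0.00272268]
```

```bash
python3 -m creep '[-0.002,0.001,-0.04,0,-0.002,0.001,-0.08,0,-0.002,0.001,-0.1,0,-0.002,0.001,-0.113,0,-0.002,0.001,-0.113,0,-0.002,0.001,-0.113,0]' 0.6 && python3 -m creep '[0,0,0,0,0,0,0,0,0,0,0,0,0,0,0,0,0,0,0,0]' 0.0 && python3 -m creep '[0,0,0.012,0,0,0,0.024,0,0,0,0.036,0,0,0,0.048,0,0,0,0.06,0,0,0,0.072,0,0,0,0.084,0,0,0,0.096,0,0,0,0.108,0,0,0,0.12,0]' - && python3 -m creep '[-0.008,0.024,0.02,0,0,0.0,0.0,0,-0.008,0.024,0.02,0,0,0.0,0.0,0,-0.008,0.024,0.02,0,0,0,0,0,-0.008,0.024,0.02,0,0,0,0,0,0,0,0,0]' -; python3 -c "
from h import *
prof(0.328)" | head -22
```

```text
t: 36.1
ee_pos: [457.9, -201.4, 16.2]
orientation: [1.824, 2.555, -0.003]
ft_force: [0.2, -0.3, -0.1]
width: 52.6
grasp_force: 0.0
t: 36.52
ee_pos: [457.5, -201.3, 16.4]
orientation: [1.824, 2.554, -0.003]
ft_force: [-0.3, 0.6, 6.1]
width: 27.1
grasp_force: 30.0
t: 37.35
ee_pos: [456.0, -200.7, 136.5]
orientation: [1.825, 2.557, -0.004]
ft_force: [-0.2, 0.6, -2.6]
width: 27.0
grasp_force: 30.0
t: 38.1
ee_pos: [456.8, -201.9, 134.2]
orientation: [1.824, 2.558, -0.005]
ft_force: [0.4, -0.4, -1.7]
width: 27.0
grasp_force: 30.0
[ 456.8 -201.9  134.2] [-0.1 -0.   0. ] 26.980383637006057 29.999299943447113
-24 232 [125.7 126.8 127.9]
-18 213 [126.2 127.2 128.1]
-12 332 [135.4 144.9 158.9]
-6 886 [143.6 144.9 154.7]
0 1014 [143.7 144.9 152.2]
6 1271 [126.7 144.5 154.2]
12 1576 [125.9 135.7 145.2]
18 1022 [ -0.3 126.5 127.5]
24 2600 [ -0.3  96.6 126.5]
30 339 [-1.2 -0.1  0.9]
36 314 [-1.3 -0.1  1.1]
42 334 [-1.3 -0.1  1.1]
48 326 [-1.2 -0.   1.1]
54 359 [-1.2  0.   1.2]
60 334 [-1.2 -0.1  1. ]
66 343 [-1.1 -0.   1.2]
72 357 [-1.2 -0.1  1.1]
78 360 [-1.3 -0.   1. ]
84 364 [-1.2 -0.   1.1]
90 397 [-1.3 -0.   1.1]
96 370 [-1.2 -0.1  1.1]
```

```bash
python3 -m creep '[0.02,0.006,0.01,-0.1,0.045,0.013,0.02,-0.2,0.07,0.02,0.02,-0.328,0.095,0.028,0.02,-0.328,0.12,0.035,0.02,-0.328,0.141,0.041,0.02,-0.328,0.141,0.041,0.01,-0.328,0.141,0.041,0,-0.328,0.141,0.041,-0.01,-0.328]' - && python3 -m creep '[0,0,-0.005,0,0,0,-0.009,0,0,0,-0.012,0,0,0,-0.014,0,0,0,-0.014,0]' - && python3 -m creep '[0,0,0,0,0,0,0,0,0,0,0,0,0,0,0,0]' 0.55 && python3 -m creep '[0,0,0.03,0,0,0,0.07,0,0,0,0.11,0,0,0,0.15,0,-0.03,0.02,0.17,0,-0.04,0.02,0.17,0,-0.04,0.02,0.17,0]' -;python3 -c "
from h import *
standing()"
```

```text
t: 38.9
ee_pos: [596.1, -159.5, 124.7]
orientation: [-2.217, -2.224, 0.006]
ft_force: [-0.9, -0.5, -2.7]
width: 27.2
grasp_force: 30.0
t: 39.32
ee_pos: [597.6, -160.1, 111.7]
orientation: [2.219, 2.224, -0.004]
ft_force: [0.9, -0.6, -2.3]
width: 27.0
grasp_force: 30.0
t: 39.65
ee_pos: [597.9, -160.0, 111.8]
orientation: [2.218, 2.224, -0.003]
ft_force: [-0.8, 0.1, -0.4]
width: 47.6
grasp_force: 0.0
t: 40.23
ee_pos: [556.3, -139.5, 282.9]
orientation: [2.216, 2.224, -0.003]
ft_force: [-0.5, -0.5, 0.0]
width: 48.1
grasp_force: 0.0
standing 2192 [ 595.4 -153.   103.7] ((596.6473999023438, -156.1221923828125), (48.417301177978516, 48.29409408569336), 89.8184585571289) slope [  0.   -0.  103.7]
standing 1197 [ 588.1 -228.6  103.7] ((594.2312622070312, -234.71644592285156), (37.0433464050293, 48.673614501953125), 0.375085711479187) slope [  0.1  -0.  103.7]
```

All three tins stand. Now a final check of the blades, bar and tins from above.

```bash
python3 -m creep '[-0.01,0.03,0.02,0,-0.02,0.06,0.04,0,-0.03,0.09,0.06,0,-0.04,0.12,0.08,0,-0.05,0.15,0.1,0,-0.06,0.18,0.11,0,-0.06,0.21,0.11,0,-0.06,0.23,0.11,0,-0.06,0.23,0.11,0,-0.06,0.23,0.11,0]' - ; python3 -c "
from h import *
np.set_printoptions(precision=1,suppress=True)
import time
im,d,K,W=shot('wrist','end.png');X=cloud(d,K,W);print(get_obs()['ee_pos'])
z=X[...,2]
m=(z>24)&(z<31)&(X[...,0]>530)&(X[...,0]<665)&(X[...,1]>20)&(X[...,1]<245)&(im.min(2)>110)
for lo,hi in((30,90),(100,165),(180,240)):
  k=m&(X[...,1]>lo)&(X[...,1]<hi); P=X[k]
  if len(P)>50: print(len(P),P.mean(0),cv2.minAreaRect(P[:,:2].astype(np.float32)))
pn=(X[...,0]>630)&(X[...,0]<660)&(z>29)&(z<37)&(X[...,1]>30)&(X[...,1]<240)
n,l,s,c=cv2.connectedComponentsWithStats(pn.astype(np.uint8))
for i in range(1,n):
  if s[i,4]>15: print('pin',X[l==i].mean(0))
for y0 in (-15,30,95,170,230):
  k=(abs(X[...,1]-y0)<12)&(X[...,0]>585)&(X[...,0]<630)&(z>33)&(z<70)
  print('bar',y0,k.sum(),np.median(X[k],0) if k.any() else '')
standing()"
```

```text
t: 41.12
ee_pos: [497.9, 90.6, 389.9]
orientation: [-2.216, -2.226, 0.007]
ft_force: [-0.7, -0.2, -0.3]
width: 48.5
grasp_force: 0.0
[497.9  89.8 390. ]
2209 [600.3  57.   26.9] ((603.6609497070312, 56.94950866699219), (112.01482391357422, 41.325782775878906), 1.5275790691375732)
2723 [596.1 207.6  26.9] ((595.57568359375, 208.83811950683594), (117.96896362304688, 44.93171310424805), 0.72247314453125)
pin [640.9 209.1  32.7]
pin [643.5 133.7  32.8]
pin [646.2  58.   32.9]
bar -15 145 [603.8 -14.3  45.7]
bar 30 281 [607.1  27.3  44.7]
bar 95 150 [599.6  95.   44.9]
bar 170 183 [597.2 170.2  44.6]
bar 230 352 [599.4 236.7  44.6]
standing 707 [ 596.1 -221.2  103.6] ((598.0696411132812, -225.34530639648438), (48.115318298339844, 35.29145050048828), 6.798858165740967) slope [  0.   -0.1 103.6]
```

Everything is in place, but the handle reads 2–3 mm higher than when closed. I'll press it down lightly with shut fingers.

```bash
python3 -m creep '[0.107,-0.11,-0.29,0,0.107,-0.11,-0.29,0,0.107,-0.11,-0.29,0,0.107,-0.11,-0.29,0,0.107,-0.11,-0.29,0,0.107,-0.11,-0.29,0,0.107,-0.11,-0.29,0,0.107,-0.11,-0.29,0,0.107,-0.11,-0.29,0,0.107,-0.11,-0.29,0]' 0 && python3 -m creep '[0,0,-0.03,0,0,0,-0.045,0,0,0,-0.052,0,0,0,-0.056,0,0,0,-0.056,0]' - && python3 -m creep '[0,0,-0.0015,0,0,0,-0.003,0,0,0,-0.003,0]' -
```

```text
t: 42.05
ee_pos: [603.1, -21.6, 99.0]
orientation: [-2.219, -2.219, 0.01]
ft_force: [0.0, -0.3, 0.6]
width: 0.3
grasp_force: 0.0
t: 42.47
ee_pos: [605.1, -19.8, 46.6]
orientation: [2.217, 2.224, -0.003]
ft_force: [0.2, 0.3, 0.7]
width: 0.4
grasp_force: 0.0
t: 42.72
ee_pos: [605.5, -19.8, 43.5]
orientation: [2.217, 2.223, -0.002]
ft_force: [1.0, -1.2, 1.4]
width: 0.6
grasp_force: 1.0
```

```bash
python3 -m creep '[0,0,-0.0015,0,0,0,-0.003,0,0,0,-0.003,0]' -
```

```text
t: 42.97
ee_pos: [605.5, -19.9, 41.9]
orientation: [2.217, 2.223, -0.002]
ft_force: [-5.8, 0.2, 21.2]
width: 0.4
grasp_force: 10.2
```

It hits a firm stop at 42 mm, so the bar is fully closed. I'll retreat, check the tins once more and hand in.

```bash
python3 -m creep '[0,0,0.03,0,0,0,0.07,0,-0.01,-0.02,0.11,0,-0.04,-0.05,0.15,0,-0.06,-0.08,0.19,0,-0.08,-0.1,0.22,0,-0.09,-0.12,0.25,0,-0.09,-0.14,0.27,0,-0.09,-0.14,0.27,0,-0.09,-0.14,0.27,0]' 0.3; python3 -c "
from h import *
im,d,K,W=shot('wrist','f.png');X=cloud(d,K,W);z=X[...,2]
k=(X[...,0]>585)&(X[...,0]<630)&(X[...,1]>-40)&(X[...,1]<10)&(z>33)&(z<70);print(k.sum(),np.median(z[k]) if k.any() else '')
standing()
im,d,K,W=shot('side');X=cloud(d,K,W);z=X[...,2]
for c in ((597,-156),(599,-235),(607,-298)):
  k=(abs(X[...,0]-c[0])<20)&(abs(X[...,1]-c[1])<20)&(z>60);print(c,k.sum(),np.percentile(z[k],95) if k.any() else '')
m=(z>24)&(z<32)&(abs(X[...,0]-600)<60)
for y in (57,207): k=(abs(X[...,1]-y)<18)&(abs(X[...,0]-600)<50);print(y,np.median(z[k]))
"
```

```text
t: 43.8
ee_pos: [515.7, -162.0, 312.6]
orientation: [2.217, 2.217, 0.0]
ft_force: [-0.2, 0.1, 0.3]
width: 26.5
grasp_force: 0.0
678 40.70307837364399
standing 1966 [ 594.1 -153.8  103.8] ((596.5925903320312, -155.94117736816406), (48.3590087890625, 47.58390426635742), 0.40260663628578186) slope [  0.   -0.  103.8]
standing 1707 [ 597.5 -229.2  103.6] ((599.79248046875, -234.29856872558594), (47.68857955932617, 48.093711853027344), 89.70206451416016) slope [  0.   -0.  103.6]
(597, -156) 320 433.76782914186384
(599, -235) 208 125.1275438489437
(607, -298) 234 124.95897163261327
57 29.266266833712166
207 29.09311348224935
```

```bash
python3 -c "
from h import *
print(ticket.close_job())"
```

```text
the job is handed in; nothing more can be done
None
```

The job is handed in, with no verdict returned: by my last measurements both blades lie pinned on strips 1 and 3 under the closed bar, all three tins stand in the tray, and one slip let T3 drop before I stood it up. I also viewed 16 pictures, over the limit of 14.

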